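# Build up the lathe's change wheels on the quadrant

### The job

Build up the change wheels on the lathe's slotted quadrant arm. On the stud next to the round clamp eye put the largest toothed wheel and then the smallest wheel on top of it; when that pair is on, put the plain collar on the outer stud and then the middle-sized wheel on top of the collar, so that it runs level with the smallest wheel and overhangs the largest. Work in that order, with each part right down flat on whatever is under it, and let everything go.

Things in the scene. Friction and masses are not known exactly. Their poses are not given: they have to be found in the camera images.
- quadrant: Slotted dark iron arm (banjo) lying on the bench, fixed; 126 mm long, 30 wide, 10 thick, a round clamp eye (40 mm, 13 high) at one end. Origin: on the bench under its middle; x runs from the eye (x = -42 mm) to the free end (+56), any direction. The studs stand at x = -8 and +40 mm. Their stacks nearly touch: set parts down with the fingers closing along its y axis, across the arm.
- inner_stud: Upright round steel stud on the quadrant, next to the clamp eye: 10 mm in diameter, on a round flange (24 mm) whose flat top is the seat. Origin: centre of the seat, 14 mm above the bench; z up. Parallel to 26 mm above the seat, then tapered to a 3 mm wide tip at 34 mm. Bores have 1.5 mm play all round; a part centred within about 4 mm finds its way down over the taper.
- outer_stud: The other stud, at the free end of the quadrant, 48 mm from the inner one; same shape and sizes, its origin too at the centre of the seat, 14 mm above the bench. (Round the work: a lathe 0.27 m high fills the bench to the right, y below -0.04 m, from x = 0.40 m; a wooden box 37 mm high stands at the front left, x below 0.44, y above 0.27 m.)
- large_wheel: Largest toothed wheel: 60 mm over the teeth, 12 mm thick, five spokes. Goes at the bottom on the inner stud. Plain steel, round 13 mm through bore. Lies flat on the mat; any grip direction across the rim suits. Origin: centre of the underside, z up. About 160 g.
- small_wheel: Smallest toothed wheel: 40 mm over the teeth, 12 mm thick, solid flat face. Goes on top of the largest wheel, its underside 12 mm above the inner seat. Plain steel, round 13 mm through bore. Lies flat on the mat; any grip direction across the rim suits. Origin: centre of the underside, z up. About 90 g.
- middle_wheel: Middle-sized toothed wheel: 48 mm over the teeth, 12 mm thick, recessed web. Goes on the collar, its underside 14 mm above the outer seat, 2 mm clear over the largest wheel and 4 mm beside the smallest. Plain steel, round 13 mm through bore. Lies flat on the mat; any grip direction across the rim suits. Origin: centre of the underside, z up. About 110 g.
- collar: Plain round spacing collar without teeth: 22 mm outside diameter, 14 mm high. Goes at the bottom on the outer stud. Plain steel, round 13 mm through bore. Lies flat on the mat; any grip direction across the rim suits. Origin: centre of the underside, z up. About 30 g.
- mat: Black rubber mat, 172 x 152 x 2 mm, fixed on the bench. Origin: centre of its underside; x along the longer side, roughly world x. The wheels and the collar lie on it, one near each corner (any), about 46 mm from its centre in x, 43 in y. A loose bolt lies in the middle and stays there: pick with the fingers closing along the mat's x axis, where 25 mm is free beside each part.

How it is judged (in metres and radians):
On the way, in this order (a step that is already met when the one before it is completed fails the run):
1. the largest wheel is on the inner stud, flat on its seat (horizontal distance between large_wheel and inner_stud below 0.004 m and z of large_wheel in the frame of inner_stud between -0.0025 and 0.0025 m and angle between large_wheel's own z axis and vertical below 0.07 rad), for 0.2 s.
2. the smallest wheel is on the inner stud, flat on the largest wheel (all of step 1 and horizontal distance between small_wheel and inner_stud below 0.004 m and z of small_wheel in the frame of inner_stud between 0.0095 and 0.0145 m and angle between small_wheel's own z axis and vertical below 0.07 rad), for 0.2 s.
3. the collar is on the outer stud, flat on its seat (all of step 2 and horizontal distance between collar and outer_stud below 0.004 m and z of collar in the frame of outer_stud between -0.0025 and 0.0025 m and angle between collar's own z axis and vertical below 0.07 rad), for 0.2 s.
4. the middle wheel is on the outer stud, flat on the collar (all of step 3 and horizontal distance between middle_wheel and outer_stud below 0.004 m and z of middle_wheel in the frame of outer_stud between 0.0115 and 0.0165 m and angle between middle_wheel's own z axis and vertical below 0.07 rad), for 0.2 s.
At the end, for the whole second after the job is handed in: The largest wheel sits on the inner stud's seat with the smallest wheel on it, and the collar sits on the outer stud's seat with the middle wheel on it: each within 4 mm of its stud's axis, within 2.5 mm of its proper height, level within 4 degrees (0.07 rad), and at rest (under 10 mm/s) (all of step 4 and linear speed of each of large_wheel, small_wheel, collar, middle_wheel below 0.01 m/s); the robot touches nothing.
It also fails if it takes over 96 s, if anything falls off the work surface, if the arm or the gripper's body presses on something with over 40 N, if the wrist force passes 120 N, or if a joint passes its speed limit or range.

### The arm

A 6-joint arm with a two-finger parallel gripper is mounted at the origin on a cart in front of the work surface, level with it; the furniture and walls round the work are solid. World frame = base frame: x ahead of the robot, y to its left, z up, the work surface at z = 0. Lengths are in m, angles in degrees, forces in N, time in s.
With the tool pointing down it reaches from about 0.35 to 0.875 m from the base axis. Payload 4.2 kg.
Tool frame: the origin (TCP) lies at the very end of the fingers, on their centre line; the grasp point (between the pads) lies 19 mm behind it; x points along the fingers, z is the direction in which the jaws open and shut, and the axes are right-handed (so a half turn about x gives the same grasp; the last joint's range is limited). The gripper opens to 85 mm and grips with 20 to 120 N. Pads are 22 mm wide; open, the fingers measure 114 mm over their backs; the gripper's body (76 mm by 85 mm) begins 54 mm behind the grasp point. The pads swing forward as they close: fully open they stand 13 mm farther back than shut.
Start: joints at [91.192, 22.042, 0.453, 0, -68.411, -14.817], TCP at [0.147, 0.607, 0.231] pointing down, gripper open.
Joint ranges: [-179.83, 179.83], [-69.29, 118.12], [-61.27, 80.66], [-181.25, 117.63], [-171.15, -9.14], [-177.46, 177.46]. Speed limits (degrees/s): [159.86, 159.86, 180, 180, 180, 180].

### API

Orientations are given as a 3x3 rotation matrix whose columns are the frame's x, y, z axes.
In Python, from cell import bot, viewer, nets gives the robot as it stands. The module is installed in compiled form; this text tells all that it offers.
- The arm moves only by the tool drive_tool, never from a script. Its argument "series" is a list that holds one entry, the list of rows, each a list of 5 numbers: the shift along the tool's x, y, z in m, then the turn about the tool's x in rad, then the opening in per cent of the stroke, from 0 (shut) to 100 (fully open). A call has 1 to 12 rows; each row shifts and turns the commanded pose from where the row before left it, along the tool's axes as they then stand; what a row does not reach is not made up. A row lasts 1/10 s, in which the tool goes at most 50 mm and 8.59 degrees, less where a joint would pass 70% of its speed; a pose out of reach is approached as far as the arm can. A call with a gripper value outside its range is refused whole. The fingers move at their own pace and stop on an object; "newtons" is the grip in N (left out, the last holds). Time passes only in rows, so rows that do not move let the fingers close. It gives the time, the measured TCP pose, the force and the opening at its end, in the units of the state.
- bot.get_state(): the state, without advancing time (a new reading comes with each control period).
- viewer.grab_frame(name): name is "scene" or "top"; returns a dict with "color" (480x640x3 uint8, red, green, blue), "depth" (480x640 float32, m along the optical axis (not along the pixel's ray), 0 where there is no reading), "fovy" (degrees; the focal length in pixels is half the picture's height over the tangent of half this angle, whatever the lens; pixels are square), "cx", "cy" (the principal point, pixels), "position" and "rotation" of the camera in the world. Camera axes: x right, y down, z forward; pixel columns grow to the right and rows downward; lengths in m; the calibration is good to about 2 mm. A picture is of the moment at which its call begins.
- bot.job_done(): hands the job in, once; it reports no verdict.
Trained networks look in the newest picture that a camera, given by its name, has taken for a name from the list of things; names that differ only in an ending like _2 or _b are one class to them, and where a whole thing is asked for, a point or a joint stands for the part that bears it (a point fixed in the world has none). Each returns a list of dicts, best first, with "p" (0 to 1); they miss things now and then, are a little off and sometimes report something else, mostly with a low value. They report only what shows in the picture. A call takes as long as a camera call.
- nets.search_frame(camera, target): "at" ([x, y, z] in m, in world coordinates, good to about 4 mm: the middle of the surface that is visible of it).
The state is a dict: "time": time; "joint_positions": joint angles; "joint_vel": joint speeds; "effort": joint torques, N m; "position": TCP position; "eef_rot": TCP orientation; "wrist_force": force on the tool from outside, world axes, zero at the start; "moment": the same for the moment, N m; "width": finger opening in m.
Only numpy, scipy, OpenCV 4.12 (cv2) and the standard library are available. Lean on these libraries where they do the work, as an engineer would, in place of code of your own. Each camera call takes 0.05 s, during which the arm holds its last target.

## Working session

There is one attempt and no reset: what is moved stays moved. The work goes in short steps, Python scripts to look and compute and a tool call to move; the robot and the scene stay as the last step left them, time stands still between calls to the robot, and variables do not carry over. Pictures are saved under pics/ and viewed, and the job is handed in when it is done.

Besides the shell and the picture viewer there is one more tool, called after "Request:" by a JSON object that holds its "method" and its "body", one argument or row to a line. drive_tool: Moves the arm, as the interface text tells. Its arguments: {"type":"object","properties":{"series":{"type":"array","items":{"type":"array","items":{"type":"array","items":{"type":"number"}}}},"newtons":{"type":"number"}},"required":["series"]}

```bash
mkdir -p pics; cat > h.py <<'E'
import numpy as np, cv2
from cell import bot, viewer, nets
def save(f,n,crop=None,scale=1):
    im=f["color"][...,::-1].copy()
    if crop: im=im[crop[1]:crop[3],crop[0]:crop[2]]
    if scale!=1: im=cv2.resize(im,None,fx=scale,fy=scale,interpolation=cv2.INTER_CUBIC)
    cv2.imwrite("pics/"+n,im)
def foc(f): return 240/np.tan(np.radians(f["fovy"])/2)
def pts(f):
    F=foc(f); v,u=np.mgrid[0:480,0:640]; d=f["depth"]
    P=np.stack([(u-f["cx"])/F*d,(v-f["cy"])/F*d,d],-1)
    return P@np.array(f["rotation"]).T+np.array(f["position"])
def proj(f,p):
    F=foc(f); q=np.array(f["rotation"]).T@(np.array(p)-np.array(f["position"]))
    return q[0]/q[2]*F+f["cx"],q[1]/q[2]*F+f["cy"]
E
python3 - <<'E'
from h import *
s=bot.get_state()
for k in s: print(k,np.round(s[k],4).tolist())
for c in ["top","scene"]:
    f=viewer.grab_frame(c); save(f,c+"0.png"); print(c,f["position"],f["fovy"],f["cx"],f["cy"]);print(np.round(f["rotation"],3).tolist())
    for n in ["quadrant","inner_stud","outer_stud","large_wheel","small_wheel","middle_wheel","collar","mat"]:
        print(c,n,[(round(d["p"],2),np.round(d["at"],4).tolist(),np.round(proj(f,d["at"])).tolist()) for d in nets.search_frame(c,n)[:3]])
E
```

```text
time 0.0
joint_positions [91.1919, 22.0911, 0.3802, -0.0285, -68.4107, -14.8179]
joint_vel [-0.0359, 0.013, -0.0959, 0.072, -0.0441, 0.0985]
effort [0.0011, -39.229, 18.84, 4.1861, -0.0047, 0.0]
position [0.1471, 0.6069, 0.2302]
eef_rot [[-0.0004, 0.9718, -0.2358], [-0.0021, -0.2358, -0.9718], [-1.0, 0.0001, 0.0022]]
wrist_force [0.3432, 0.5249, -0.1067]
moment [0.0061, 0.015, 0.0361]
width 0.0853
top [0.39194295 0.2200993  0.86652831] 52.002566048065276 324.61021964657266 241.0933875416584
[[-0.019, -0.98, 0.197], [-1.0, 0.016, -0.02], [0.017, -0.197, -0.98]]
top quadrant [(0.84, [0.5557, 0.2891, 0.0134], [276.0, 246.0])]
top inner_stud [(0.46, [0.5612, 0.2853, 0.0148], [278.0, 243.0])]
top outer_stud [(0.68, [0.5174, 0.3093, 0.0145], [264.0, 268.0]), (0.2, [0.5553, 0.1147, -0.0003], [373.0, 246.0])]
top large_wheel [(0.6, [0.4995, 0.1573, 0.0147], [351.0, 276.0]), (0.29, [0.5968, 0.155, 0.0166], [351.0, 222.0])]
top small_wheel [(0.63, [0.5969, 0.0607, 0.0103], [403.0, 222.0])]
top middle_wheel [(0.62, [0.5069, 0.0669, 0.0154], [403.0, 271.0])]
top collar [(0.47, [0.5962, 0.1516, 0.0174], [353.0, 222.0])]
top mat [(0.86, [0.5549, 0.112, -0.0023], [375.0, 246.0])]
scene [ 0.26255409 -0.23197991  0.70013546] 42.98989555526366 331.2482124316988 247.46132159487425
[[0.847, -0.427, 0.316], [-0.532, -0.666, 0.523], [-0.013, -0.611, -0.792]]
scene quadrant [(0.91, [0.5543, 0.2843, 0.0146], [319.0, 214.0])]
scene inner_stud [(0.72, [0.5597, 0.2843, 0.0123], [322.0, 213.0])]
scene outer_stud [(0.76, [0.5174, 0.3128, 0.0113], [288.0, 213.0])]
scene large_wheel []
scene small_wheel [(0.66, [0.6017, 0.057, 0.0125], [439.0, 310.0])]
scene middle_wheel [(0.61, [0.5047, 0.0638, 0.0112], [376.0, 342.0])]
scene collar [(0.71, [0.5953, 0.1472, 0.0108], [395.0, 266.0])]
scene mat [(0.93, [0.5525, 0.104, -0.0004], [387.0, 307.0])]
```

```bash
python3 - <<'E'
from h import *
f=viewer.grab_frame("top"); save(f,"t1.png",(230,180,450,320),3.6)
np.savez("top.npz",**{k:np.array(v) for k,v in f.items()})
f=viewer.grab_frame("scene"); save(f,"s1.png",(230,160,490,370),3)
np.savez("scene.npz",**{k:np.array(v) for k,v in f.items()})
E
```

```text
(no output)
```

View pics/top0.png

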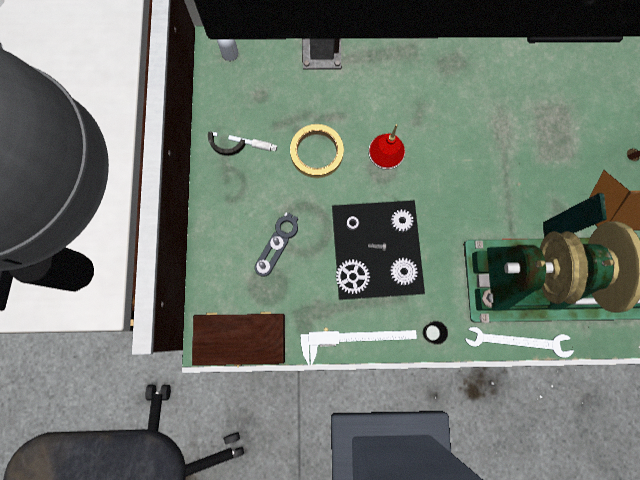

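View pics/t1.png

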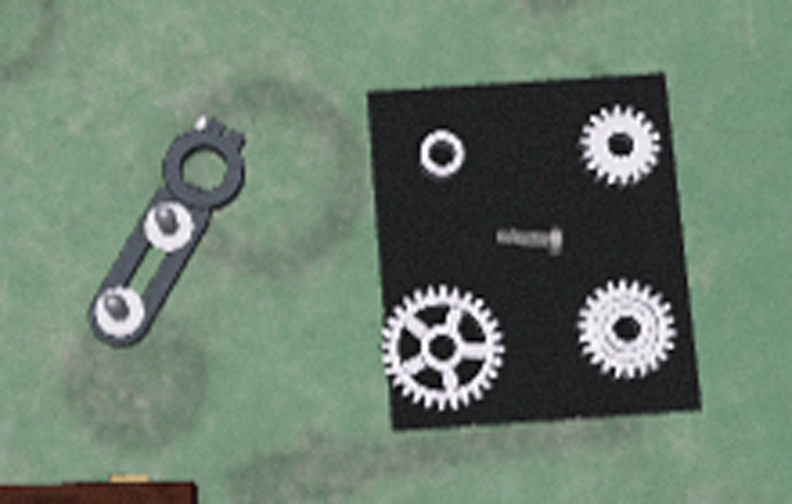

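View pics/s1.png

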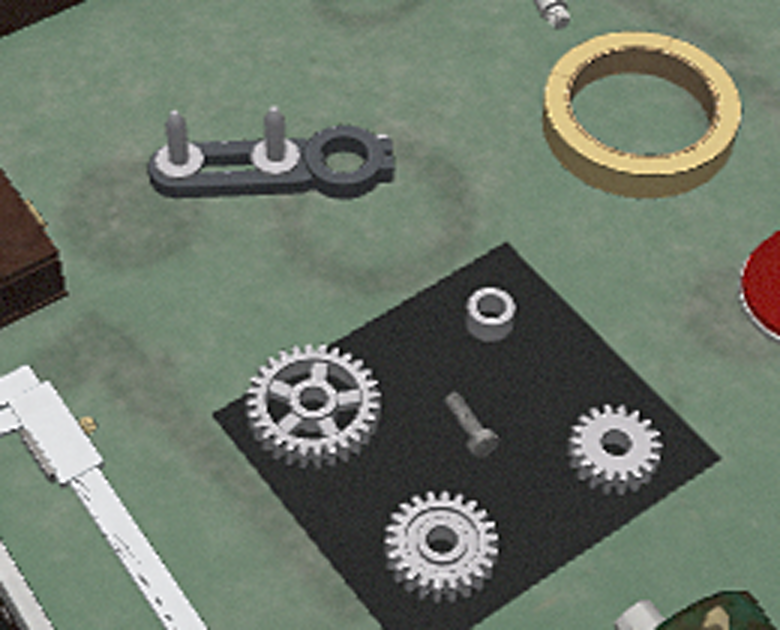

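```bash
cat >> h.py <<'E'
def rectify(f,z,x0,x1,y0,y1,s=0.00025):
    # rows: +x up ; cols: -y right
    H,W=int((x1-x0)/s),int((y1-y0)/s)
    i,j=np.mgrid[0:H,0:W]; X=x1-i*s; Y=y1-j*s
    P=np.stack([X,Y,np.full_like(X,z)],-1)
    q=(P-np.array(f["position"]))@np.array(f["rotation"]); F=foc(f)
    u=(q[...,0]/q[...,2]*F+f["cx"]).astype(np.float32); v=(q[...,1]/q[...,2]*F+f["cy"]).astype(np.float32)
    return cv2.remap(f["color"],u,v,cv2.INTER_CUBIC)
def load(n):
    d=np.load(n); return {k:d[k] for k in d.files}
E
python3 - <<'E'
from h import *
c={"L":(.4995,.157,.014),"S":(.5985,.059,.014),"M":(.506,.066,.014),"C":(.596,.15,.016),"I":(.561,.285,.014),"O":(.5175,.31,.014)}
for cam in["top","scene"]:
    f=load(cam+".npz"); row=[]
    for k,(x,y,z) in c.items():
        r=rectify(f,z,x-.04,x+.04,y-.04,y+.04,.0003)
        r=cv2.resize(r,(264,264))[...,::-1].copy(); cv2.drawMarker(r,(132,132),(0,0,255),0,20,1); row.append(r)
    im=np.vstack([np.hstack(row[:3]),np.hstack(row[3:])]); cv2.imwrite("pics/rect_%s.png"%cam,im)
E
```

```text
(no output)
```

View pics/rect_top.png

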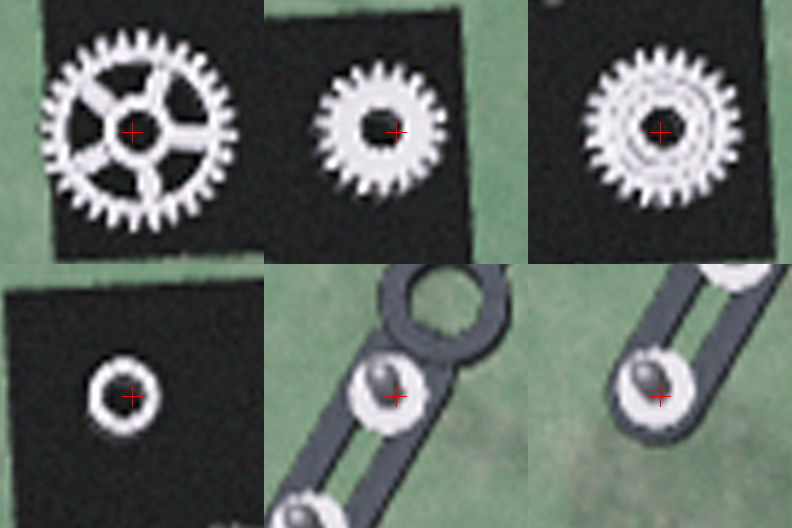

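View pics/rect_scene.png

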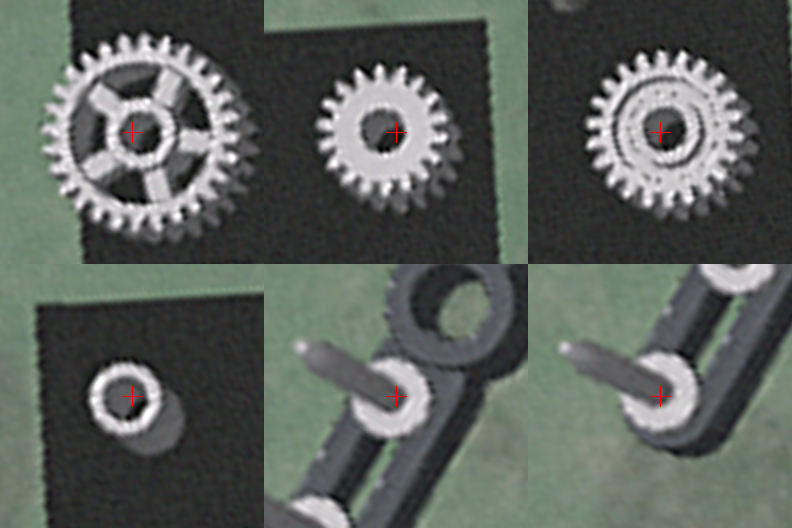

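```bash
python3 - <<'E'
from h import *
c={"L":(.4995,.157,.014,30),"S":(.5985,.064,.014,20),"M":(.506,.066,.014,24),"C":(.596,.153,.016,11),"I":(.561,.287,.014,12),"O":(.5175,.31,.014,12)}
s=.00025; res={}
for cam in["top","scene"]:
    f=load(cam+".npz")
    for k,(x,y,z,R) in c.items():
        w=.036
        g=cv2.cvtColor(rectify(f,z,x-w,x+w,y-w,y+w,s),cv2.COLOR_RGB2GRAY).astype(np.float32)
        # score: mean inside bright threshold: correlate with disc radius R minus ring outside
        n=g.shape[0]; g=np.clip(g,90,200) if cam=="top" else np.clip(g,110,190)
        i,j=np.mgrid[-n//2:n//2,-n//2:n//2]; rr=np.hypot(i,j)*s*1000
        o=rr<=R; ring=(rr>R)&(rr<R+2.5)
        K=np.zeros((n,n),np.float32); inn=(rr<R)&(rr>R-3); bore=(rr<5.5); ann=(rr>7.3)&(rr<9)
        K+=inn/inn.sum(); K-=ring/ring.sum()
        if R!=12: K+=0.7*ann/ann.sum()-0.7*bore/bore.sum()
        S=cv2.filter2D(g,-1,K,borderType=cv2.BORDER_REFLECT)
        m=80//2; S=S[n//2-m:n//2+m,n//2-m:n//2+m]
        a=np.unravel_index(S.argmax(),S.shape)
        X=x-(a[0]-m)*s; Y=y-(a[1]-m)*s
        res[cam,k]=(X,Y); print(cam,k,round(X,4),round(Y,4),"score",round(float(S.max()),1))
    I=np.array(res[cam,"I"]);O=np.array(res[cam,"O"]); d=O-I; print("dist",np.hypot(*d),"ang out",np.degrees(np.arctan2(d[1],d[0])))
    for a,b in ["LS","LM","SM","LC","CS","CM"]: print(a,b,np.round(np.array(res[cam,b])-res[cam,a],4),end=' ')
    print()
E
```

```text
top L 0.5 0.1552 score 115.5
top S 0.5998 0.0638 score 123.4
top M 0.5075 0.0652 score 120.1
top C 0.5962 0.1528 score 169.2
top I 0.5618 0.2875 score 81.9
top O 0.5202 0.3115 score 82.2
dist 0.047940066750057915 ang out 149.95863607372092
L S [ 0.0998 -0.0915] L M [ 0.0075 -0.09  ] S M [-0.0923  0.0015] L C [ 0.0962 -0.0025] C S [ 0.0035 -0.089 ] C M [-0.0888 -0.0875] 
scene L 0.4992 0.1548 score 82.2
scene S 0.5993 0.0632 score 84.0
scene M 0.507 0.0648 score 85.0
scene C 0.5955 0.1522 score 119.1
scene I 0.5608 0.287 score 54.8
scene O 0.519 0.3107 score 52.8
dist 0.04803254105291552 ang out 150.36608521282352
L S [ 0.1    -0.0915] L M [ 0.0077 -0.09  ] S M [-0.0923  0.0015] L C [ 0.0962 -0.0025] C S [ 0.0038 -0.089 ] C M [-0.0885 -0.0875]
```

Request:
{"method": "drive_tool", "body": {
  "series": [
    [[0,0,0,0.1423,100],[0,0,0,0.1423,100],[0,0,0,0.1423,100],[0,0,0,0.1423,100],[0,0,0,0.1423,100],[0,0,0,0.1423,100],[0,0,0,0.1423,100],[0,0,0,0.1423,100],[0,0,0,0.1423,100],[0,0.039,-0.027,0,100],[0,0.039,-0.027,0,100],[0,0.039,-0.027,0,100]]
  ],
  "newtons": 60
}}

```text
time: 2.2
position: [0.2348, 0.4936, 0.2312]
eef_rot: [[0.0, 0.053, -0.999], [-0.0, -0.999, -0.053], [-1.0, 0.0, -0.0]]
wrist_force: [1.1, 0.4, -0.1]
width: 0.0853
```

Request:
{"method": "drive_tool", "body": {
  "series": [
    [[0,0.039,-0.027,0,88],[0,0.039,-0.027,0,88],[0,0.039,-0.027,0,88],[0,0.039,-0.027,0,88],[0.01,0.039,-0.027,0,88],[0.01,0.039,-0.027,0,88],[0.01,0.039,-0.027,0,88],[0.01,0.039,-0.027,0,88],[0.02,0.039,-0.027,0,88],[0.02,0,0,0,88],[0,0,0,0,88]]
  ]
}}

```text
time: 3.3
position: [0.4932, 0.1558, 0.1492]
eef_rot: [[-0.006, 0.049, -0.999], [-0.003, -0.999, -0.049], [-1.0, 0.003, 0.006]]
wrist_force: [-0.5, -0.4, 0.3]
width: 0.0753
```

```bash
cat >> h.py <<'E'
PT=dict(L=(.4996,.1550),S=(.5996,.0635),M=(.5073,.0650),C=(.5959,.1525),I=(.5613,.2873),O=(.5196,.3111))
def st():
    s=bot.get_state(); R=np.array(s["eef_rot"]); print("t",round(s["time"],2),"pos",np.round(s["position"],4),"zang",round(float(np.degrees(np.arctan2(R[1,2],R[0,2]))),2),"tilt",np.round(R[2],4),"F",np.round(s["wrist_force"],1),"w",round(float(s["width"]),4),"j",np.round(s["joint_positions"],0)); return s
def go(p,z,ang=None):
    s=st(); R=np.array(s["eef_rot"]); a=np.degrees(np.arctan2(R[1,2],R[0,2])); 
    if ang is not None:
        d=(ang-a+90)%180-90; print("turn rad",round(float(-np.radians(d)),4)); t=np.radians(a+d)
        R=np.array([[0,-np.sin(t),np.cos(t)],[0,np.cos(t),np.sin(t)],[-1,0,0]])
    D=np.array([p[0],p[1],z])-s["position"]; print("shift after turn",np.round(R.T@D,4),"norm",round(float(np.linalg.norm(D)),3))
E
python3 - <<'E'
from h import *
go(PT["L"],.1,3)
f=viewer.grab_frame("scene"); save(f,"s2.png",(180,80,580,380),2)
P=pts(f); np.savez("s2.npz",**{k:np.array(v) for k,v in f.items()})
E
```

```text
t 3.3 pos [0.4932 0.1558 0.1492] zang -177.21 tilt [-1.      0.0027  0.0057] F [-0.5 -0.4  0.3] w 0.0753 j [ 35.  16. -21.  -0. -53. -33.]
turn rad -0.0037
shift after turn [ 0.0492  0.0011 -0.0063] norm 0.05
```

View pics/s2.png

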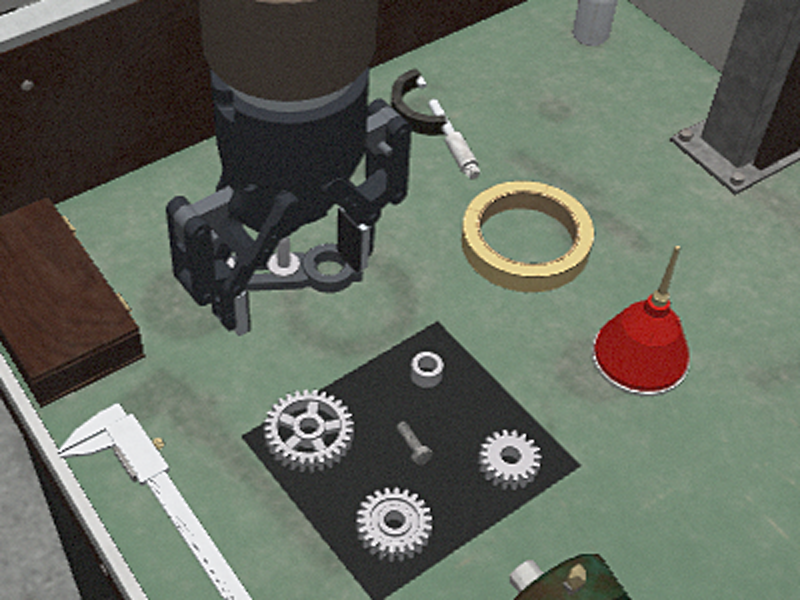

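```bash
python3 - <<'E'
from h import *
st()
f=load("s2.npz"); P=pts(f)
# points near gripper region with z between .1 and .2
m=(f["depth"]>0)&(P[...,2]>.12)&(P[...,2]<.3)&(np.hypot(P[...,0]-.497,P[...,1]-.1555)<.07)
Q=P[m]; 
for sgn in(-1,1):
    q=Q[np.sign(Q[:,0]-.496)==sgn]; zz=np.sort(q[:,2]); print(sgn,len(q),np.round(zz[[0,5,15,40,80]],4))
    lo=q[q[:,2]<zz[0]+.012]; print(np.round(lo.min(0),4),np.round(lo.max(0),4))
E
```

```text
t 3.35 pos [0.494  0.1571 0.151 ] zang -177.07 tilt [-1.      0.0016  0.0025] F [-0.1  0.5  0.5] w 0.0748 j [ 36.  16. -21.   0. -53. -33.]
-1 3610 [0.1585 0.1625 0.165  0.1688 0.173 ]
[0.4408 0.1403 0.1585] [0.4552 0.1578 0.1704]
1 2227 [0.1569 0.1592 0.1607 0.164  0.1685]
[0.5284 0.1442 0.1569] [0.543  0.168  0.1688]
```

Request:
{"method": "drive_tool", "body": {
  "series": [
    [[0.03,0.002,-0.0045,0,88],[0.04,0,0,0,88],[0.04,0,0,0,88],[0.03,0,0,0,88],[0.01,0,0,0,88],[0,0,0,0,88],[0,0,0,0,88]]
  ]
}}

```text
time: 4.05
position: [0.5003, 0.1577, 0.0037]
eef_rot: [[0.003, 0.054, -0.999], [0.002, -0.999, -0.054], [-1.0, -0.001, -0.003]]
wrist_force: [0.9, 0.3, 0.8]
width: 0.075
```

```bash
python3 - <<'E'
from h import *
go(PT["L"],.001,3)
f=viewer.grab_frame("scene"); save(f,"s3.png",(230,160,490,370),3)
st()
E
```

```text
t 4.05 pos [0.5003 0.1577 0.0037] zang -176.91 tilt [-1.     -0.0015 -0.0032] F [0.9 0.3 0.8] w 0.075 j [ 35.  29. -29.   0. -32. -32.]
turn rad 0.0016
shift after turn [0.0027 0.0027 0.0008] norm 0.004
t 4.1 pos [0.5004 0.1576 0.0039] zang -176.93 tilt [-1.     -0.0019 -0.0038] F [ 0.8 -0.7 -0.2] w 0.0752 j [ 35.  29. -29.   0. -32. -32.]
```

View pics/s3.png

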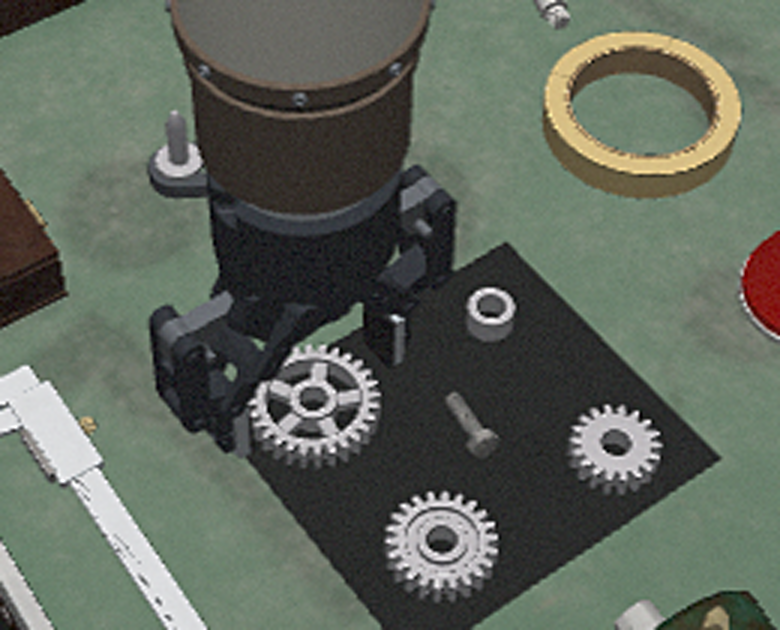

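Request:
{"method": "drive_tool", "body": {
  "series": [
    [[0.002,0.0025,0,0,88],[0,0,0,0,88],[0,0,0,0,88]]
  ]
}}

```text
time: 4.4
position: [0.4994, 0.1538, 0.0006]
eef_rot: [[0.001, 0.052, -0.999], [0.001, -0.999, -0.052], [-1.0, -0.001, -0.001]]
wrist_force: [0.5, -0.3, 0.4]
width: 0.0752
```

```bash
python3 - <<'E'
from h import *
go(PT["L"],.001,3)
f=viewer.grab_frame("scene"); P=pts(f)
m=(f["depth"]>0)&(P[...,2]>.0)&(P[...,2]<.05)&(np.hypot(P[...,0]-.4996,P[...,1]-.155)<.07)
g=f["color"].max(-1)<75
# finger points
for sgn in(-1,1):
    mm=m&(np.sign(P[...,0]-.4996)==sgn)&(np.abs(P[...,0]-.4996)>.034)&(P[...,2]>.01); q=P[mm]
    lo=q[q[:,2]<.03]; print(sgn,len(lo),np.round(lo.min(0),4),np.round(lo.max(0),4))
st()
E
```

```text
t 4.4 pos [0.4994 0.1538 0.0006] zang -177.02 tilt [-1.0e+00 -6.0e-04 -1.1e-03] F [ 0.5 -0.3  0.4] w 0.0752 j [ 35.  29. -29.   0. -32. -32.]
turn rad -0.0003
shift after turn [-0.0004 -0.0012 -0.0003] norm 0.001
-1 83 [0.4464 0.1385 0.0121] [0.4613 0.1566 0.0298]
1 135 [0.5343 0.1069 0.01  ] [0.5564 0.1665 0.0297]
t 4.45 pos [4.994e-01 1.538e-01 4.000e-04] zang -177.02 tilt [-1.e+00 -5.e-04 -8.e-04] F [-0.3 -0.3  0. ] w 0.0751 j [ 35.  29. -29.   0. -32. -32.]
```

Request:
{"method": "drive_tool", "body": {
  "series": [
    [[0,-0.001,0,0,88],[0,0,0,0,88],[0,0,0,0,30],[0,0,0,0,30],[0,0,0,0,30],[0,0,0,0,30],[0,0,0,0,30],[0,0,0,0,30]]
  ]
}}

```text
time: 5.25
position: [0.4996, 0.1551, 0.001]
eef_rot: [[0.001, 0.053, -0.999], [0.0, -0.999, -0.053], [-1.0, -0.0, -0.001]]
wrist_force: [-1.7, -0.1, 7.2]
width: 0.0569
```

```bash
python3 - <<'E'
from h import *
go(PT["L"],.001,3)
f=viewer.grab_frame("scene"); save(f,"s4.png",(230,160,490,370),3)
go(PT["I"],.080,60.1)
E
```

```text
t 5.25 pos [0.4996 0.1551 0.001 ] zang -176.98 tilt [-1.0e+00 -4.0e-04 -1.3e-03] F [-1.7 -0.1  7.2] w 0.0569 j [ 35.  29. -29.   0. -32. -32.]
turn rad 0.0003
shift after turn [-0.  0.  0.] norm 0.0
t 5.3 pos [0.4996 0.1551 0.001 ] zang -176.97 tilt [-1.0e+00 -4.0e-04 -1.4e-03] F [-1.2  0.1  7.6] w 0.0571 j [ 35.  29. -29.   0. -32. -32.]
turn rad -0.9961
shift after turn [-0.079  -0.0125 -0.1453] norm 0.166
```

View pics/s4.png

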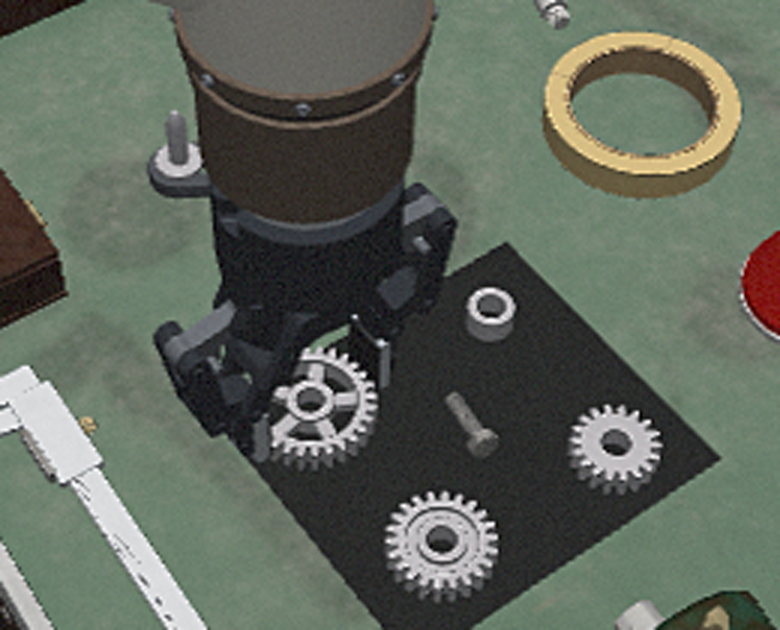

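Request:
{"method": "drive_tool", "body": {
  "series": [
    [[-0.01,0,0,0,30],[-0.04,0,0,0,30],[-0.04,0,0,0,30],[0,0,0,-0.1423,30],[0,0,0,-0.1423,30],[0,0,0,-0.1423,30],[0,0,0,-0.1423,30],[0,0,0,-0.1423,30],[0,0,0,-0.1423,30],[0,0,0,-0.1423,30]]
  ]
}}

```text
time: 6.3
position: [0.4986, 0.1546, 0.0899]
eef_rot: [[-0.001, 0.869, -0.494], [-0.0, -0.494, -0.869], [-1.0, -0.001, 0.001]]
wrist_force: [-0.3, -0.6, -1.3]
width: 0.0569
```

Request:
{"method": "drive_tool", "body": {
  "series": [
    [[0,-0.003,-0.03,0,30],[0,-0.003,-0.03,0,30],[0,-0.003,-0.03,0,30],[0,-0.003,-0.03,0,30],[0,-0.0005,-0.025,0,30],[0,0,0,0,30],[0,0,0,0,30]]
  ]
}}

```text
time: 7.0
position: [0.5599, 0.2866, 0.0892]
eef_rot: [[-0.002, 0.867, -0.499], [-0.001, -0.499, -0.867], [-1.0, -0.001, 0.002]]
wrist_force: [1.1, -1.0, -1.2]
width: 0.057
```

```bash
python3 - <<'E'
from h import *
f=viewer.grab_frame("scene"); save(f,"s5.png",(180,80,440,290),3)
go(PT["I"],.080,60.1)
f=viewer.grab_frame("top"); save(f,"t5.png",(180,160,400,320),3)
E
```

```text
t 7.05 pos [0.5597 0.286  0.0894] zang -119.95 tilt [-1.     -0.001   0.0018] F [ 0.4 -0.6 -1.7] w 0.0569 j [ 42.  30.  -9.  -0. -51.  18.]
turn rad -0.0008
shift after turn [ 0.0094  0.0007 -0.0019] norm 0.01
```

View pics/s5.png

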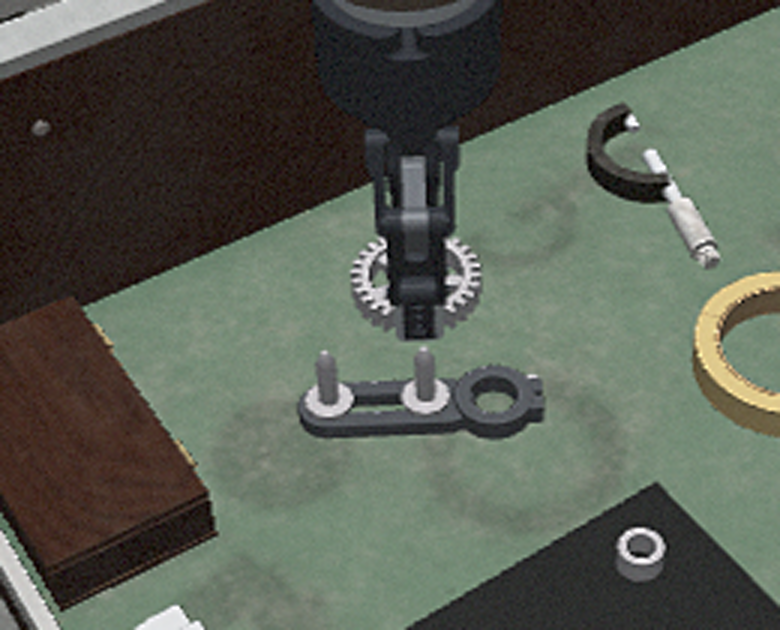

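View pics/t5.png

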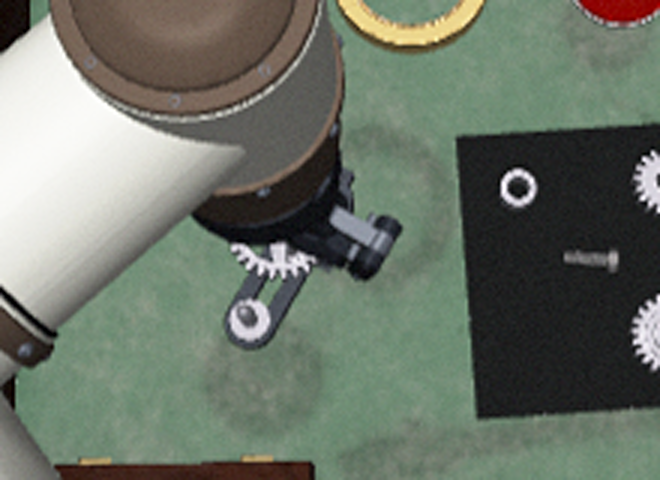

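Request:
{"method": "drive_tool", "body": {
  "series": [
    [[0.02,0.0007,-0.0019,0,30],[0.01,0,0,0,30],[0,0,0,0,30],[0,0,0,0,30]]
  ]
}}

```text
time: 7.5
position: [0.5621, 0.2875, 0.06]
eef_rot: [[-0.0, 0.867, -0.499], [-0.001, -0.499, -0.867], [-1.0, 0.0, 0.001]]
wrist_force: [0.7, 0.4, -1.1]
width: 0.0567
```

```bash
python3 - <<'E'
from h import *
f=viewer.grab_frame("scene"); save(f,"s6.png",(180,80,440,290),3)
go(PT["I"],.014,60.1)
E
```

```text
t 7.55 pos [0.5624 0.2879 0.0605] zang -119.93 tilt [-1.e+00  5.e-04 -6.e-04] F [ 0.2 -0.1 -1.5] w 0.0567 j [ 42.  32. -10.   0. -48.  18.]
turn rad -0.0006
shift after turn [ 0.0465 -0.0007  0.0011] norm 0.047
```

View pics/s6.png

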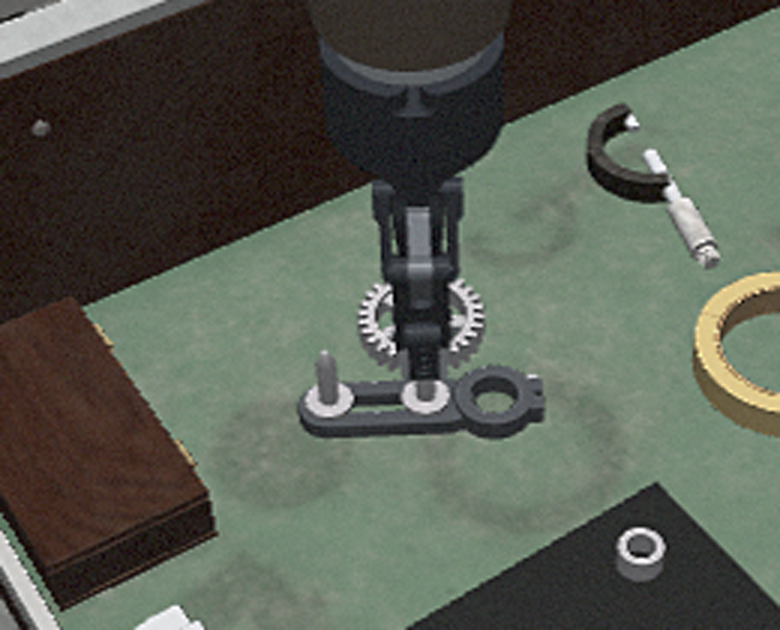

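Request:
{"method": "drive_tool", "body": {
  "series": [
    [[0.01,-0.0005,0.0007,0,30],[0.01,0,0,0,30],[0.008,0,0,0,30],[0,0,0,0,30]]
  ]
}}

```text
time: 7.95
position: [0.5615, 0.2876, 0.0305]
eef_rot: [[-0.0, 0.867, -0.499], [-0.001, -0.499, -0.867], [-1.0, 0.0, 0.001]]
wrist_force: [1.8, 1.1, -2.0]
width: 0.0568
```

```bash
python3 - <<'E'
from h import *
f=viewer.grab_frame("scene"); save(f,"s7.png",(180,80,440,290),3)
go(PT["I"],.014,60.1)
E
```

```text
t 8.0 pos [0.5615 0.2876 0.031 ] zang -119.93 tilt [-1.e+00  0.e+00  6.e-04] F [ 1.7  0.1 -2.8] w 0.0571 j [ 42.  34. -12.   0. -45.  18.]
turn rad -0.0005
shift after turn [ 0.017  -0.0001  0.0004] norm 0.017
```

View pics/s7.png

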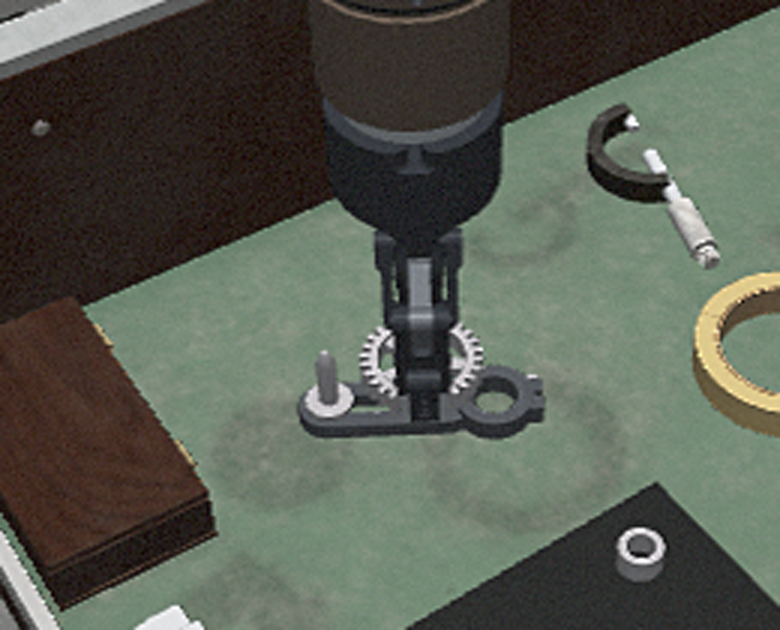

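Level, on the stud, and no force. I'll go down the last 17 mm, to about 1 mm over the seat.

Request:
{"method": "drive_tool", "body": {
  "series": [
    [[0.008,0,0,0,30],[0.006,0,0,0,30],[0.003,0,0,0,30],[0,0,0,0,30],[0,0,0,0,30]]
  ]
}}

```text
time: 8.5
position: [0.5615, 0.2877, 0.0146]
eef_rot: [[0.0, 0.867, -0.499], [0.0, -0.499, -0.867], [-1.0, 0.0, -0.0]]
wrist_force: [2.4, 1.4, -2.4]
width: 0.0567
```

```bash
python3 - <<'E'
from h import *
go(PT["I"],.013,60.1)
E
```

```text
t 8.5 pos [0.5615 0.2877 0.0146] zang -119.94 tilt [-1.e+00  1.e-04 -2.e-04] F [ 2.4  1.4 -2.4] w 0.0567 j [ 42.  35. -12.   0. -43.  18.]
turn rad -0.0006
shift after turn [ 0.0016 -0.      0.0004] norm 0.002
```

Request:
{"method": "drive_tool", "body": {
  "series": [
    [[0.0013,0,0,0,30],[0,0,0,0,30],[0,0,0,0,85],[0,0,0,0,85],[0,0,0,0,85],[0,0,0,0,85],[-0.02,0,0,0,85],[-0.03,0,0,0,85],[-0.03,0,0,0,85],[-0.03,0,0,0,85],[0,0,0,0,85]]
  ]
}}

```text
time: 9.6
position: [0.5638, 0.2893, 0.129]
eef_rot: [[0.008, 0.867, -0.498], [0.005, -0.498, -0.867], [-1.0, 0.004, -0.009]]
wrist_force: [0.4, -0.0, -0.7]
width: 0.0727
```

```bash
python3 - <<'E'
from h import *
f=viewer.grab_frame("scene"); save(f,"s8.png",(180,80,440,290),3)
go(PT["S"],.12,3)
P=pts(f)
# top heights of large wheel
m=(f["depth"]>0)&(np.hypot(P[...,0]-.5613,P[...,1]-.2873)<.029)&(P[...,2]<.036); 
q=P[m]; q=q[(q[:,2]>.021)]
print(len(q),np.median(q[:,2])); A=np.c_[q[:,:2]-[.5613,.2873],np.ones(len(q))]
g=np.linalg.lstsq(A,q[:,2],rcond=None)[0]; print(g)
for _ in range(5):
    r=np.abs(A@g-q[:,2]); k=r<.0015; g=np.linalg.lstsq(A[k],q[k,2],rcond=None)[0]
print(g,k.sum())
E
```

```text
t 9.65 pos [0.5623 0.2885 0.1263] zang -119.92 tilt [-1.      0.0018 -0.005 ] F [ 0.7 -0.1  0.1] w 0.0724 j [ 42.  28.  -7.   0. -55.  18.]
turn rad 0.9963
shift after turn [ 0.0063  0.2267 -0.0254] norm 0.228
656 0.025085915489204746
[0.00238303 0.00093395 0.02503374]
[0.00341263 0.00457695 0.0254592 ] 380
```

View pics/s8.png

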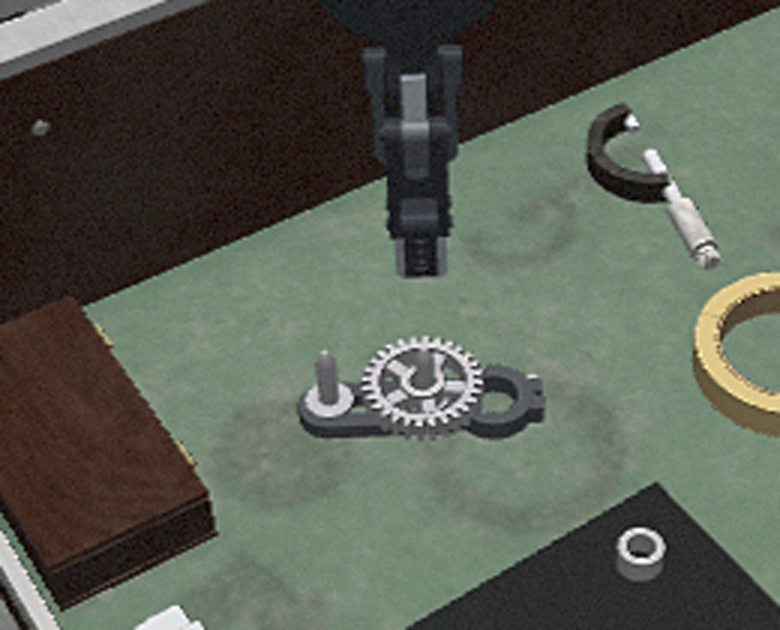

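Request:
{"method": "drive_tool", "body": {
  "series": [
    [[0,0,0,0.1423,70],[0,0,0,0.1423,70],[0,0,0,0.1423,70],[0,0,0,0.1423,70],[0,0,0,0.1423,70],[0,0,0,0.1423,70],[0,0,0,0.1423,70],[0,0.045,-0.005,0,70],[0,0.045,-0.005,0,70],[0,0.045,-0.005,0,70],[0,0.045,-0.005,0,70],[0,0.0465,-0.005,0,70]]
  ]
}}

```text
time: 10.85
position: [0.5973, 0.061, 0.1222]
eef_rot: [[-0.003, 0.053, -0.999], [-0.001, -0.999, -0.053], [-1.0, 0.0, 0.003]]
wrist_force: [0.2, -0.5, -0.4]
width: 0.0599
```

Request:
{"method": "drive_tool", "body": {
  "series": [
    [[0.03,0,0,0,70],[0.03,0,0,0,70],[0.02,0,0,0,70],[0,0,0,0,70],[0,0,0,0,70],[0,0,0,0,70]]
  ]
}}

```text
time: 11.45
position: [0.5989, 0.0631, 0.0446]
eef_rot: [[0.002, 0.053, -0.999], [0.0, -0.999, -0.053], [-1.0, -0.0, -0.002]]
wrist_force: [0.4, -0.3, 0.7]
width: 0.0595
```

```bash
python3 - <<'E'
from h import *
go(PT["S"],.005,3)
E
```

```text
t 11.45 pos [0.5989 0.0631 0.0446] zang -176.97 tilt [-1.0e+00 -3.0e-04 -1.8e-03] F [ 0.4 -0.3  0.7] w 0.0595 j [ 21.  31. -16.   0. -44. -18.]
turn rad 0.0005
shift after turn [ 0.0396 -0.0003 -0.0007] norm 0.04
```

Request:
{"method": "drive_tool", "body": {
  "series": [
    [[0.02,-0.0003,-0.0007,0,70],[0.0195,0,0,0,70],[0,0,0,0,70],[0,0,0,0,70],[0,0,0,0,70]]
  ]
}}

```text
time: 11.95
position: [0.6, 0.0635, 0.0057]
eef_rot: [[0.003, 0.053, -0.999], [0.001, -0.999, -0.053], [-1.0, -0.001, -0.003]]
wrist_force: [-0.9, 0.5, 0.1]
width: 0.0599
```

```bash
python3 - <<'E'
from h import *
go(PT["S"],.005,3)
f=viewer.grab_frame("scene"); save(f,"s9.png",(330,160,590,370),3)
E
```

```text
t 11.95 pos [0.6    0.0635 0.0057] zang -176.97 tilt [-1.0e+00 -6.0e-04 -2.9e-03] F [-0.9  0.5  0.1] w 0.0599 j [ 21.  34. -17.   0. -39. -18.]
turn rad 0.0005
shift after turn [0.0007 0.     0.0004] norm 0.001
```

View pics/s9.png

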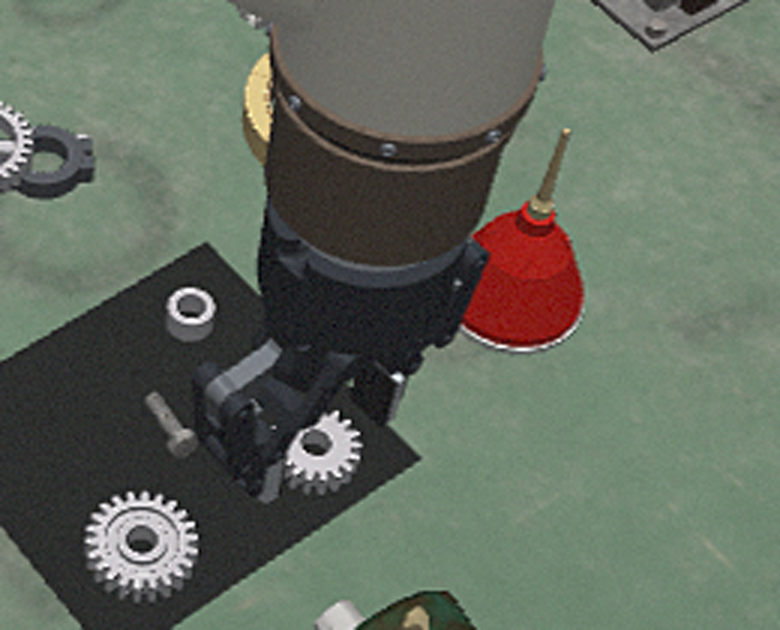

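Small wheel between the fingers at (320,450); the bolt and the oil can are clear. Closing and lifting.

Request:
{"method": "drive_tool", "body": {
  "series": [
    [[0,0,0,0,20],[0,0,0,0,20],[0,0,0,0,20],[0,0,0,0,20],[0,0,0,0,20],[0,0,0,0,20]]
  ]
}}

```text
time: 12.6
position: [0.5997, 0.0633, 0.0056]
eef_rot: [[0.002, 0.053, -0.999], [0.0, -0.999, -0.053], [-1.0, -0.0, -0.002]]
wrist_force: [-1.0, 0.5, 5.7]
width: 0.0361
```

```bash
python3 - <<'E'
from h import *
go(PT["S"],.005,3)
go(PT["I"],.095,60.1)
E
```

```text
t 12.6 pos [0.5997 0.0633 0.0056] zang -176.97 tilt [-1.0e+00 -3.0e-04 -2.2e-03] F [-1.   0.5  5.7] w 0.0361 j [ 21.  34. -17.   0. -39. -18.]
turn rad 0.0006
shift after turn [ 0.0006 -0.0002  0.0001] norm 0.001
t 12.6 pos [0.5997 0.0633 0.0056] zang -176.97 tilt [-1.0e+00 -3.0e-04 -2.2e-03] F [-1.   0.5  5.7] w 0.0361 j [ 21.  34. -17.   0. -39. -18.]
turn rad -0.996
shift after turn [-0.0894 -0.1449 -0.175 ] norm 0.244
```

Request:
{"method": "drive_tool", "body": {
  "series": [
    [[-0.01,0,0,0,20],[-0.04,0,0,0,20],[-0.04,0,0,0,20],[0,0,0,-0.1423,20],[0,0,0,-0.1423,20],[0,0,0,-0.1423,20],[0,0,0,-0.1423,20],[0,0,0,-0.1423,20],[0,0,0,-0.1423,20],[0,0,0,-0.1423,20]]
  ]
}}

```text
time: 13.6
position: [0.5985, 0.063, 0.0943]
eef_rot: [[-0.0, 0.869, -0.494], [0.0, -0.494, -0.869], [-1.0, -0.0, 0.0]]
wrist_force: [-0.5, 0.1, -1.3]
width: 0.036
```

Request:
{"method": "drive_tool", "body": {
  "series": [
    [[0,-0.025,-0.03,0,20],[0,-0.025,-0.03,0,20],[0,-0.025,-0.03,0,20],[0,-0.025,-0.03,0,20],[0,-0.025,-0.03,0,20],[0,-0.02,-0.025,0,20],[0,0,0,0,20],[0,0,0,0,20],[0,0,0,0,20]]
  ]
}}

```text
time: 14.5
position: [0.5603, 0.2861, 0.0941]
eef_rot: [[-0.001, 0.866, -0.5], [-0.0, -0.5, -0.866], [-1.0, -0.0, 0.001]]
wrist_force: [-0.5, -0.0, -1.4]
width: 0.036
```

```bash
python3 - <<'E'
from h import *
f=viewer.grab_frame("scene"); save(f,"s10.png",(180,80,440,290),3)
go(PT["I"],.066,60.1)
E
```

```text
t 14.55 pos [0.5605 0.2859 0.0941] zang -120.01 tilt [-1.e+00 -3.e-04  6.e-04] F [-0.5 -0.1 -1.2] w 0.036 j [ 42.  29.  -9.  -0. -52.  18.]
turn rad -0.0019
shift after turn [ 0.0281 -0.     -0.0016] norm 0.028
```

View pics/s10.png

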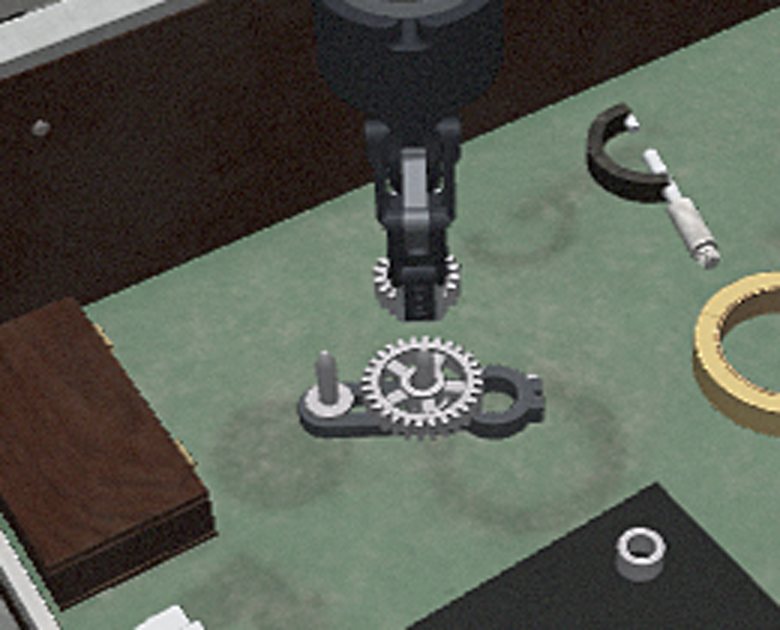

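Request:
{"method": "drive_tool", "body": {
  "series": [
    [[0.02,0,-0.0013,0,20],[0.01,0,0,0,20],[0,0,0,0,20],[0.01,0,0,0,20],[0.01,0,0,0,20],[0,0,0,0,20],[0,0,0,0,20]]
  ]
}}

```text
time: 15.25
position: [0.5613, 0.2881, 0.0438]
eef_rot: [[-0.0, 0.867, -0.499], [-0.0, -0.499, -0.867], [-1.0, 0.0, 0.0]]
wrist_force: [0.8, -0.5, -0.9]
width: 0.036
```

```bash
python3 - <<'E'
from h import *
f=viewer.grab_frame("scene"); save(f,"s11.png",(180,80,440,290),3)
go(PT["I"],.0305,60.1)
E
```

```text
t 15.3 pos [0.5612 0.2882 0.0441] zang -119.93 tilt [-1.e+00  0.e+00  2.e-04] F [ 0.4  0.1 -1.1] w 0.0359 j [ 42.  33. -11.   0. -46.  18.]
turn rad -0.0005
shift after turn [0.0136 0.0005 0.0007] norm 0.014
```

View pics/s11.png

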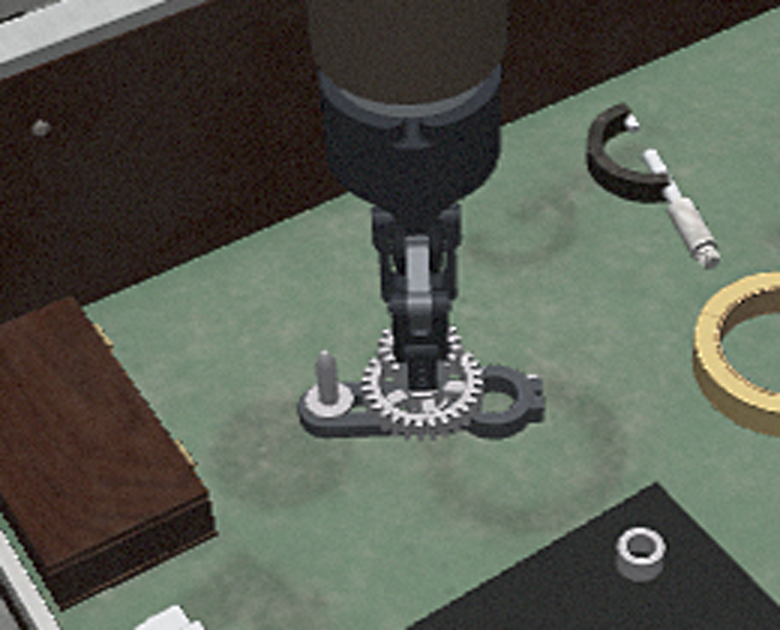

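Request:
{"method": "drive_tool", "body": {
  "series": [
    [[0.006,0.0005,0.0005,0,20],[0.005,0,0,0,20],[0.0025,0,0,0,20],[0,0,0,0,20],[0,0,0,0,20]]
  ]
}}

```text
time: 15.8
position: [0.5617, 0.2878, 0.0303]
eef_rot: [[0.001, 0.867, -0.499], [0.0, -0.499, -0.867], [-1.0, 0.0, -0.001]]
wrist_force: [3.7, 1.9, -3.2]
width: 0.036
```

```bash
python3 - <<'E'
from h import *
go(PT["I"],.0296,60.1)
E
```

```text
t 15.8 pos [0.5617 0.2878 0.0303] zang -119.93 tilt [-1.e+00  4.e-04 -8.e-04] F [ 3.7  1.9 -3.2] w 0.036 j [ 42.  34. -12.   0. -44.  18.]
turn rad -0.0005
shift after turn [ 0.0007 -0.0001  0.0006] norm 0.001
```

Request:
{"method": "drive_tool", "body": {
  "series": [
    [[0.0007,0.0005,-0.0007,0,20],[0,0,0,0,20],[0,0,0,0,70],[0,0,0,0,70],[0,0,0,0,70],[0,0,0,0,70],[-0.02,0,0,0,70],[-0.03,0,0,0,70],[-0.03,0,0,0,70],[-0.02,0,0,0,70],[0,0,0,0,70]]
  ]
}}

```text
time: 16.9
position: [0.5638, 0.2891, 0.1338]
eef_rot: [[0.006, 0.867, -0.498], [0.004, -0.498, -0.867], [-1.0, 0.003, -0.007]]
wrist_force: [-0.0, 0.9, -0.3]
width: 0.0599
```

```bash
python3 - <<'E'
from h import *
f=viewer.grab_frame("scene"); save(f,"s12.png",(180,80,440,290),3)
P=pts(f)
r=np.hypot(P[...,0]-.5613,P[...,1]-.2873)
for a,b in((.008,.018),(.022,.029)):
    q=P[(f["depth"]>0)&(r>a)&(r<b)&(P[...,2]<.06)]; h,e=np.histogram(q[:,2],bins=np.arange(0,.06,.002)); print(list(zip(np.round(e[:-1],3),h)))
go(PT["C"],.12,3)
E
```

```text
[(np.float64(0.0), np.int64(5)), (np.float64(0.002), np.int64(0)), (np.float64(0.004), np.int64(0)), (np.float64(0.006), np.int64(1)), (np.float64(0.008), np.int64(4)), (np.float64(0.01), np.int64(3)), (np.float64(0.012), np.int64(9)), (np.float64(0.014), np.int64(7)), (np.float64(0.016), np.int64(5)), (np.float64(0.018), np.int64(5)), (np.float64(0.02), np.int64(5)), (np.float64(0.022), np.int64(5)), (np.float64(0.024), np.int64(4)), (np.float64(0.026), np.int64(4)), (np.float64(0.028), np.int64(7)), (np.float64(0.03), np.int64(7)), (np.float64(0.032), np.int64(10)), (np.float64(0.034), np.int64(34)), (np.float64(0.036), np.int64(128)), (np.float64(0.038), np.int64(92)), (np.float64(0.04), np.int64(9)), (np.float64(0.042), np.int64(0)), (np.float64(0.044), np.int64(0)), (np.float64(0.046), np.int64(0)), (np.float64(0.048), np.int64(0)), (np.float64(0.05), np.int64(0)), (np.float64(0.052), np.int64(0)), (np.float64(0.054), np.int64(0)), (np.float64(0.056), np.int64(0))]
[(np.float64(0.0), np.int64(55)), (np.float64(0.002), np.int64(10)), (np.float64(0.004), np.int64(7)), (np.float64(
[... 386 characters left out ...]
, np.int64(3)), (np.float64(0.03), np.int64(1)), (np.float64(0.032), np.int64(1)), (np.float64(0.034), np.int64(1)), (np.float64(0.036), np.int64(0)), (np.float64(0.038), np.int64(1)), (np.float64(0.04), np.int64(0)), (np.float64(0.042), np.int64(0)), (np.float64(0.044), np.int64(0)), (np.float64(0.046), np.int64(0)), (np.float64(0.048), np.int64(0)), (np.float64(0.05), np.int64(0)), (np.float64(0.052), np.int64(0)), (np.float64(0.054), np.int64(0)), (np.float64(0.056), np.int64(0))]
t 16.95 pos [0.5626 0.2884 0.1315] zang -119.93 tilt [-1.0e+00  9.0e-04 -3.3e-03] F [ 0.4  0.6 -0.2] w 0.0603 j [ 42.  27.  -6.  -0. -56.  18.]
turn rad 0.996
shift after turn [ 0.0115  0.1375 -0.0262] norm 0.14
```

View pics/s12.png

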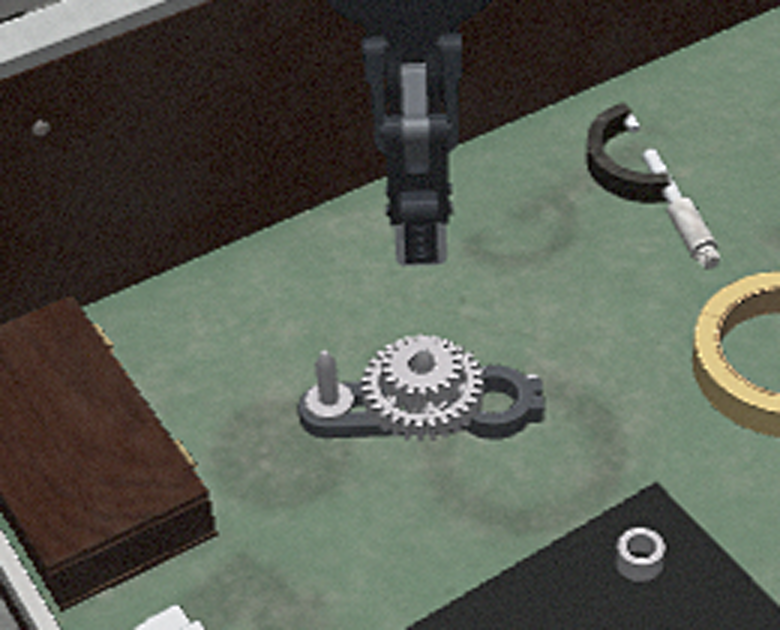

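Request:
{"method": "drive_tool", "body": {
  "series": [
    [[0,0,0,0.1423,56],[0,0,0,0.1423,56],[0,0,0,0.1423,56],[0,0,0,0.1423,56],[0,0,0,0.1423,56],[0,0,0,0.1423,56],[0,0,0,0.1423,56],[0,0.045,-0.008,0,56],[0,0.045,-0.008,0,56],[0,0.0475,-0.009,0,56],[0.03,0,0,0,56],[0.03,0,0,0,56]]
  ]
}}

```text
time: 18.15
position: [0.5942, 0.1499, 0.0686]
eef_rot: [[-0.0, 0.049, -0.999], [0.0, -0.999, -0.049], [-1.0, -0.0, 0.0]]
wrist_force: [-0.8, 0.7, -0.3]
width: 0.0478
```

Request:
{"method": "drive_tool", "body": {
  "series": [
    [[0.025,0,0,0,56],[0,0,0,0,56],[0,0,0,0,56],[0,0,0,0,56],[0,0,0,0,56]]
  ]
}}

```text
time: 18.65
position: [0.5951, 0.1525, 0.0464]
eef_rot: [[0.003, 0.053, -0.999], [0.001, -0.999, -0.053], [-1.0, -0.001, -0.003]]
wrist_force: [0.9, 0.1, -0.1]
width: 0.0482
```

```bash
python3 - <<'E'
from h import *
go(PT["C"],.007,3)
E
```

```text
t 18.65 pos [0.5951 0.1525 0.0464] zang -176.98 tilt [-1.     -0.0011 -0.0026] F [ 0.9  0.1 -0.1] w 0.0482 j [ 29.  31. -14.   0. -45. -26.]
turn rad 0.0004
shift after turn [ 0.0394  0.     -0.0008] norm 0.039
```

Request:
{"method": "drive_tool", "body": {
  "series": [
    [[0.02,0,-0.0008,0,56],[0.0195,0,0,0,56],[0,0,0,0,56],[0,0,0,0,56],[0,0,0,0,56]]
  ]
}}

```text
time: 19.15
position: [0.5961, 0.1525, 0.0069]
eef_rot: [[0.003, 0.053, -0.999], [0.001, -0.999, -0.053], [-1.0, -0.001, -0.003]]
wrist_force: [-0.1, -0.9, -0.6]
width: 0.0477
```

```bash
python3 - <<'E'
from h import *
go(PT["C"],.007,3)
f=viewer.grab_frame("scene"); save(f,"s13.png",(280,130,540,340),3)
E
```

```text
t 19.15 pos [0.5961 0.1525 0.0069] zang -176.97 tilt [-1.0e+00 -9.0e-04 -2.6e-03] F [-0.1 -0.9 -0.6] w 0.0477 j [ 29.  35. -15.   0. -40. -26.]
turn rad 0.0005
shift after turn [-0.0001 -0.      0.0002] norm 0.0
```

View pics/s13.png

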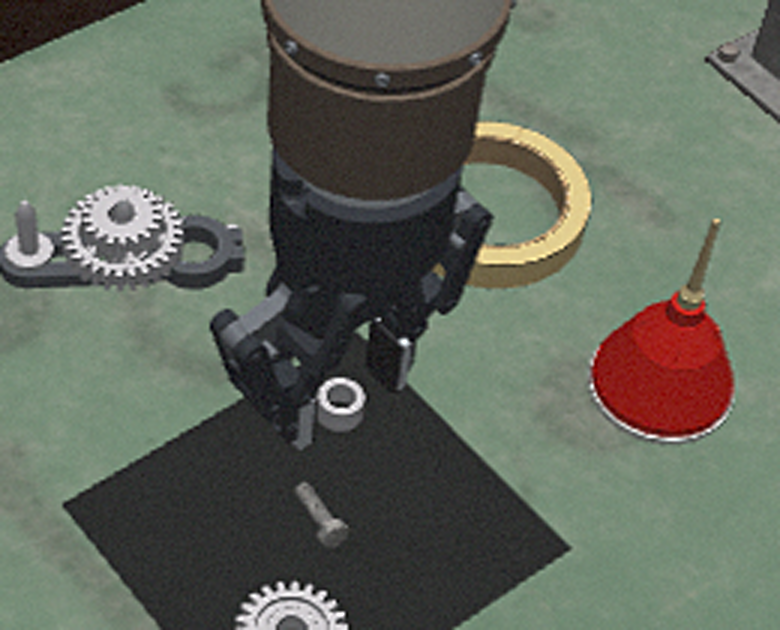

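Request:
{"method": "drive_tool", "body": {
  "series": [
    [[0,0,0,0,10],[0,0,0,0,10],[0,0,0,0,10],[0,0,0,0,10],[0,0,0,0,10],[0,0,0,0,10]]
  ]
}}

```text
time: 19.8
position: [0.5956, 0.1522, 0.0065]
eef_rot: [[0.001, 0.053, -0.999], [0.0, -0.999, -0.053], [-1.0, -0.0, -0.001]]
wrist_force: [-1.1, 0.3, 7.2]
width: 0.0191
```

```bash
python3 - <<'E'
from h import *
go(PT["C"],.007,3)
go(PT["O"],.097,60.1)
E
```

```text
t 19.8 pos [0.5956 0.1522 0.0065] zang -176.98 tilt [-1.0e+00 -3.0e-04 -1.4e-03] F [-1.1  0.3  7.2] w 0.0191 j [ 29.  35. -15.   0. -40. -26.]
turn rad 0.0004
shift after turn [-0.0005 -0.0003 -0.0003] norm 0.001
t 19.8 pos [0.5956 0.1522 0.0065] zang -176.98 tilt [-1.0e+00 -3.0e-04 -1.4e-03] F [-1.1  0.3  7.2] w 0.0191 j [ 29.  35. -15.   0. -40. -26.]
turn rad -0.9962
shift after turn [-0.0905 -0.1451 -0.0999] norm 0.198
```

Request:
{"method": "drive_tool", "body": {
  "series": [
    [[-0.01,0,0,0,10],[-0.04,0,0,0,10],[-0.04,0,0,0,10],[0,0,0,-0.1423,10],[0,0,0,-0.1423,10],[0,0,0,-0.1423,10],[0,0,0,-0.1423,10],[0,0,0,-0.1423,10],[0,0,0,-0.1423,10],[0,0,0,-0.1423,10]]
  ]
}}

```text
time: 20.8
position: [0.5948, 0.1518, 0.0955]
eef_rot: [[-0.0, 0.869, -0.494], [0.0, -0.494, -0.869], [-1.0, -0.0, 0.0]]
wrist_force: [-0.4, -0.4, -0.4]
width: 0.0191
```

Request:
{"method": "drive_tool", "body": {
  "series": [
    [[0,-0.03,-0.02,0,10],[0,-0.03,-0.02,0,10],[0,-0.03,-0.02,0,10],[0,-0.03,-0.02,0,10],[0,-0.025,-0.02,0,10],[0,0,0,0,10],[0,0,0,0,10],[0,0,0,0,10]]
  ]
}}

```text
time: 21.6
position: [0.5193, 0.3101, 0.0953]
eef_rot: [[-0.001, 0.866, -0.5], [-0.0, -0.5, -0.866], [-1.0, -0.0, 0.001]]
wrist_force: [0.2, -0.6, 0.1]
width: 0.019
```

```bash
python3 - <<'E'
from h import *
f=viewer.grab_frame("scene"); save(f,"s14.png",(180,80,440,290),3)
go(PT["O"],.066,60.1)
E
```

```text
t 21.65 pos [0.5195 0.3099 0.0953] zang -120.01 tilt [-1.e+00 -2.e-04  5.e-04] F [-0.9 -0.3  0.7] w 0.0185 j [ 46.  27. -12.  -0. -50.  14.]
turn rad -0.0019
shift after turn [ 0.0293 -0.0005 -0.0011] norm 0.029
```

View pics/s14.png

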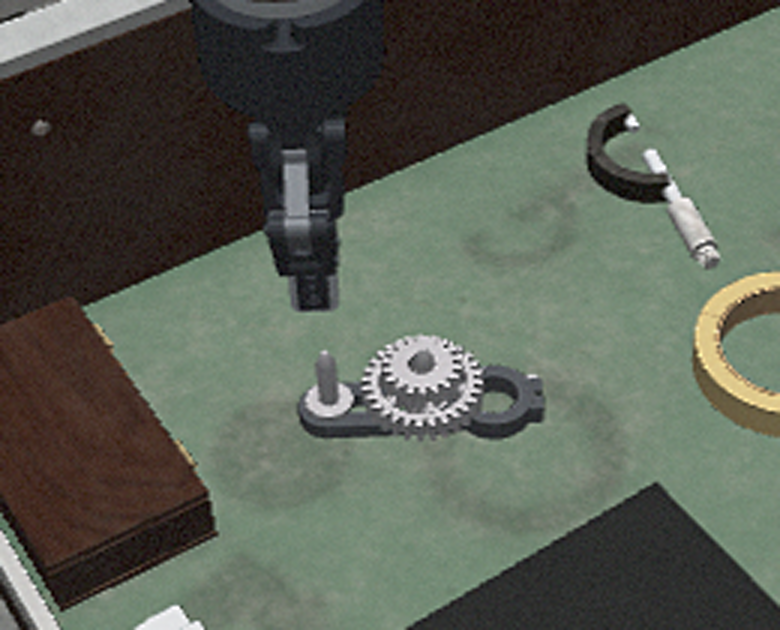

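Request:
{"method": "drive_tool", "body": {
  "series": [
    [[0.02,-0.0005,-0.001,0,10],[0.01,0,0,0,10],[0,0,0,0,10],[0.01,0,0,0,10],[0.01,0,0,0,10],[0,0,0,0,10],[0,0,0,0,10]]
  ]
}}

```text
time: 22.35
position: [0.5195, 0.3119, 0.0451]
eef_rot: [[-0.0, 0.867, -0.499], [-0.001, -0.499, -0.867], [-1.0, 0.0, 0.001]]
wrist_force: [1.4, -0.8, 0.1]
width: 0.0191
```

```bash
python3 - <<'E'
from h import *
f=viewer.grab_frame("scene"); save(f,"s15.png",(180,80,440,290),3)
go(PT["O"],.0195,60.1)
E
```

```text
t 22.4 pos [0.5194 0.312  0.0455] zang -119.93 tilt [-1.e+00 -0.e+00  3.e-04] F [ 0.6  0.4 -0.3] w 0.0191 j [ 46.  31. -15.   0. -44.  14.]
turn rad -0.0006
shift after turn [0.026  0.0006 0.0007] norm 0.026
```

View pics/s15.png

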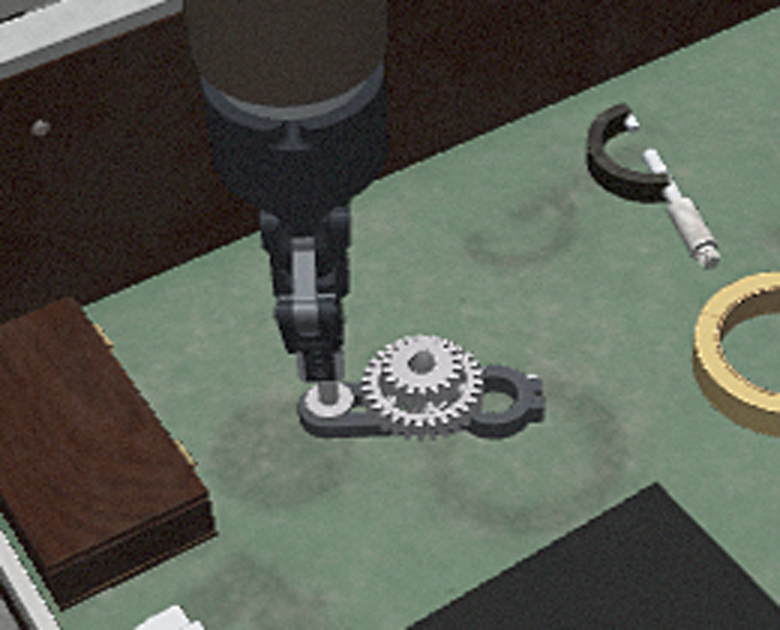

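Request:
{"method": "drive_tool", "body": {
  "series": [
    [[0.006,0.0005,0.0007,0,10],[0.006,0,0,0,10],[0.003,0,0,0,10],[0,0,0,0,10]]
  ]
}}

```text
time: 22.8
position: [0.5201, 0.3116, 0.0302]
eef_rot: [[0.001, 0.867, -0.499], [0.001, -0.499, -0.867], [-1.0, 0.001, -0.001]]
wrist_force: [3.5, 0.1, -1.6]
width: 0.0187
```

Request:
{"method": "drive_tool", "body": {
  "series": [
    [[0.006,0,0,0,10],[0.003,0,0,0,10],[0,0,0,0,10],[0,0,0,0,10]]
  ]
}}

```text
time: 23.2
position: [0.52, 0.3116, 0.0212]
eef_rot: [[0.001, 0.867, -0.499], [0.001, -0.499, -0.867], [-1.0, 0.001, -0.001]]
wrist_force: [5.0, -0.2, -2.1]
width: 0.0189
```

```bash
python3 - <<'E'
from h import *
f=viewer.grab_frame("scene"); save(f,"s16.png",(180,80,440,290),3)
go(PT["O"],.0188,60.1)
E
```

```text
t 23.25 pos [0.5201 0.3116 0.0212] zang -119.93 tilt [-1.0e+00  6.0e-04 -1.4e-03] F [ 5.1  0.1 -1. ] w 0.0189 j [ 46.  33. -16.   0. -41.  14.]
turn rad -0.0006
shift after turn [ 0.0024 -0.0002  0.0006] norm 0.002
```

View pics/s16.png

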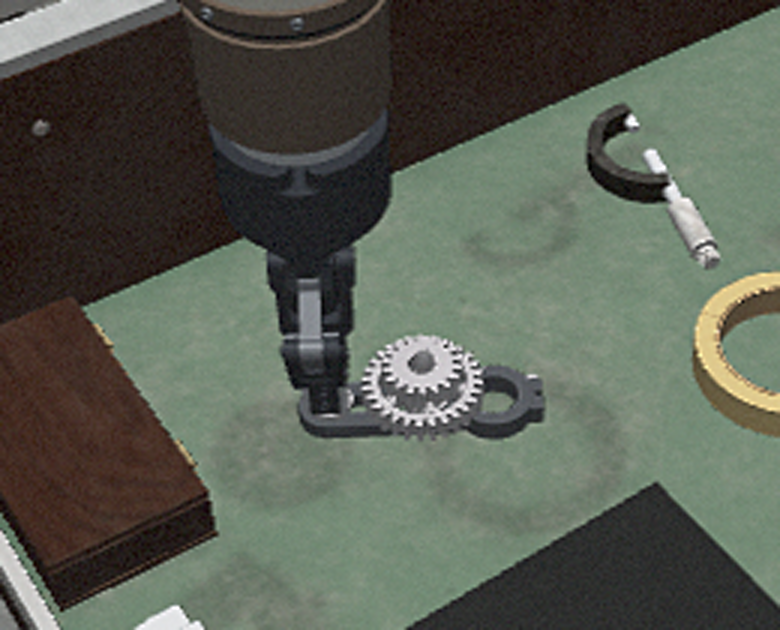

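Request:
{"method": "drive_tool", "body": {
  "series": [
    [[0.001,0.001,-0.0005,0,10],[0.0012,0,0,0,10],[0,0,0,0,10],[0,0,0,0,10]]
  ]
}}

```text
time: 23.65
position: [0.5202, 0.3109, 0.0189]
eef_rot: [[-0.001, 0.867, -0.499], [-0.0, -0.499, -0.867], [-1.0, -0.0, 0.001]]
wrist_force: [3.1, 0.2, -1.1]
width: 0.0194
```

Request:
{"method": "drive_tool", "body": {
  "series": [
    [[0,0,0,0,56],[0,0,0,0,56],[0,0,0,0,56],[0,0,0,0,56],[-0.02,0,0,0,56],[-0.03,0,0,0,56],[-0.03,0,0,0,56],[-0.03,0,0,0,56],[0,0,0,0,56]]
  ]
}}

```text
time: 24.55
position: [0.5227, 0.3129, 0.1343]
eef_rot: [[0.007, 0.867, -0.498], [0.006, -0.498, -0.867], [-1.0, 0.004, -0.009]]
wrist_force: [1.0, 1.4, -1.5]
width: 0.0478
```

```bash
python3 - <<'E'
from h import *
f=viewer.grab_frame("scene"); save(f,"s17.png",(180,80,440,290),3)
P=pts(f)
r=np.hypot(P[...,0]-.5196,P[...,1]-.3111)
q=P[(f["depth"]>0)&(r>.006)&(r<.0105)&(P[...,2]<.06)]; h,e=np.histogram(q[:,2],bins=np.arange(0,.06,.002)); print(h.tolist())
go(PT["M"],.12,3)
E
```

```text
[0, 0, 0, 1, 1, 0, 1, 2, 2, 4, 1, 2, 12, 26, 18, 2, 0, 2, 1, 0, 0, 0, 0, 0, 0, 0, 0, 0, 0]
t 24.6 pos [0.5214 0.312  0.1317] zang -119.92 tilt [-1.      0.0013 -0.0049] F [-1.  -0.3 -1.3] w 0.0477 j [ 46.  25. -10.   0. -55.  14.]
turn rad 0.9962
shift after turn [0.0117 0.2459 0.027 ] norm 0.248
```

View pics/s17.png

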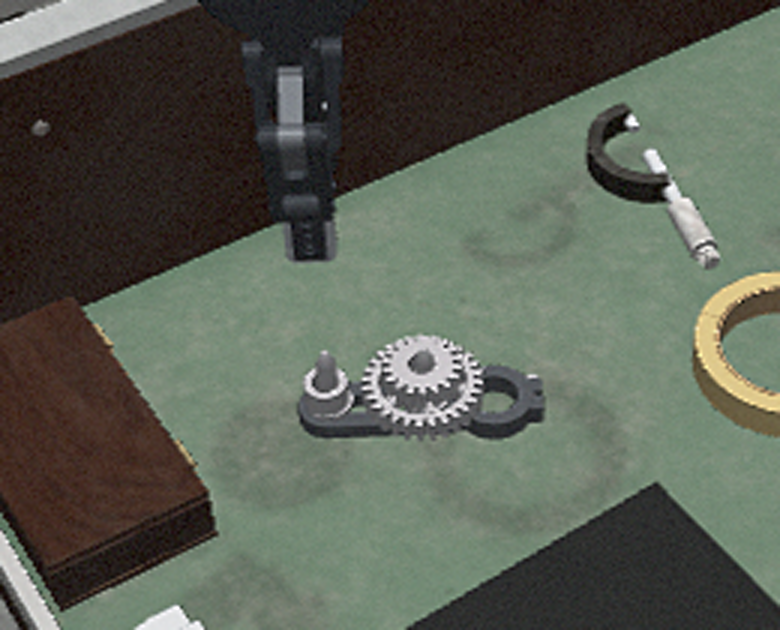

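Request:
{"method": "drive_tool", "body": {
  "series": [
    [[0,0,0,0.1423,80],[0,0,0,0.1423,80],[0,0,0,0.1423,80],[0,0,0,0.1423,80],[0,0,0,0.1423,80],[0,0,0,0.1423,80],[0,0,0,0.1423,80],[0,0.045,0.005,0,80],[0,0.045,0.005,0,80],[0,0.045,0.005,0,80],[0,0.045,0.005,0,80],[0,0.045,0.005,0,80]]
  ]
}}

```text
time: 25.8
position: [0.506, 0.0831, 0.128]
eef_rot: [[-0.003, 0.053, -0.999], [-0.001, -0.999, -0.053], [-1.0, 0.001, 0.003]]
wrist_force: [1.1, -0.6, 0.4]
width: 0.0684
```

Request:
{"method": "drive_tool", "body": {
  "series": [
    [[0.02,0.021,0.002,0,80],[0.03,0,0,0,80],[0.03,0,0,0,80],[0.005,0,0,0,80],[0,0,0,0,80],[0,0,0,0,80],[0,0,0,0,80]]
  ]
}}

```text
time: 26.5
position: [0.5074, 0.0647, 0.0454]
eef_rot: [[0.002, 0.053, -0.999], [0.001, -0.999, -0.053], [-1.0, -0.001, -0.003]]
wrist_force: [0.1, 0.8, 0.1]
width: 0.0682
```

```bash
python3 - <<'E'
from h import *
go(PT["M"],.0035,3)
E
```

```text
t 26.5 pos [0.5074 0.0647 0.0454] zang -176.97 tilt [-1.0e+00 -8.0e-04 -2.5e-03] F [0.1 0.8 0.1] w 0.0682 j [ 25.  24. -29.   0. -37. -22.]
turn rad 0.0006
shift after turn [ 0.0419 -0.0003  0.0001] norm 0.042
```

Request:
{"method": "drive_tool", "body": {
  "series": [
    [[0.02,-0.0003,0.0003,0,80],[0.0215,0,0,0,80],[0,0,0,0,80],[0,0,0,0,80],[0,0,0,0,80]]
  ]
}}

```text
time: 27.0
position: [0.5072, 0.0648, 0.0041]
eef_rot: [[0.003, 0.053, -0.999], [0.001, -0.999, -0.053], [-1.0, -0.001, -0.003]]
wrist_force: [1.2, 0.1, 0.7]
width: 0.068
```

```bash
python3 - <<'E'
from h import *
go(PT["M"],.0035,3)
f=viewer.grab_frame("scene"); save(f,"s18.png",(250,190,510,400),3)
E
```

```text
t 27.0 pos [0.5072 0.0648 0.0041] zang -176.98 tilt [-1.0e+00 -8.0e-04 -2.6e-03] F [1.2 0.1 0.7] w 0.068 j [ 26.  28. -31.   0. -32. -23.]
turn rad 0.0004
shift after turn [ 0.0006 -0.0002 -0.0001] norm 0.001
```

View pics/s18.png

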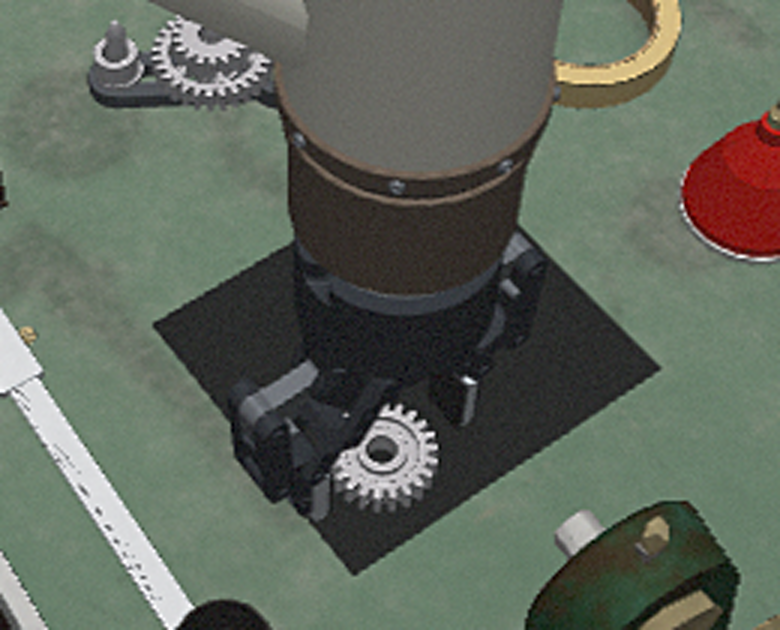

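Request:
{"method": "drive_tool", "body": {
  "series": [
    [[0,0,0,0,25],[0,0,0,0,25],[0,0,0,0,25],[0,0,0,0,25],[0,0,0,0,25],[0,0,0,0,25]]
  ]
}}

```text
time: 27.65
position: [0.5071, 0.0647, 0.0044]
eef_rot: [[0.003, 0.053, -0.999], [0.001, -0.999, -0.053], [-1.0, -0.001, -0.003]]
wrist_force: [-2.4, 1.1, 8.7]
width: 0.0445
```

```bash
python3 - <<'E'
from h import *
go(PT["M"],.0035,3)
go(PT["O"],.097,60.1)
E
```

```text
t 27.65 pos [0.5071 0.0647 0.0044] zang -176.97 tilt [-1.0e+00 -6.0e-04 -2.6e-03] F [-2.4  1.1  8.7] w 0.0445 j [ 26.  28. -31.   0. -32. -23.]
turn rad 0.0005
shift after turn [ 0.0009 -0.0003 -0.0002] norm 0.001
t 27.65 pos [0.5071 0.0647 0.0044] zang -176.97 tilt [-1.0e+00 -6.0e-04 -2.6e-03] F [-2.4  1.1  8.7] w 0.0445 j [ 26.  28. -31.   0. -32. -23.]
turn rad -0.9961
shift after turn [-0.0926 -0.112  -0.2198] norm 0.264
```

Request:
{"method": "drive_tool", "body": {
  "series": [
    [[-0.01,0,0,0,25],[-0.04,0,0,0,25],[-0.043,0,0,0,25],[0,0,0,-0.1423,25],[0,0,0,-0.1423,25],[0,0,0,-0.1423,25],[0,0,0,-0.1423,25],[0,0,0,-0.1423,25],[0,0,0,-0.1423,25],[0,0,0,-0.1423,25]]
  ]
}}

```text
time: 28.65
position: [0.5058, 0.0642, 0.096]
eef_rot: [[-0.0, 0.869, -0.494], [0.0, -0.494, -0.869], [-1.0, -0.0, 0.0]]
wrist_force: [0.3, 0.6, -0.8]
width: 0.0443
```

Request:
{"method": "drive_tool", "body": {
  "series": [
    [[0,-0.019,-0.037,0,25],[0,-0.019,-0.037,0,25],[0,-0.019,-0.037,0,25],[0,-0.019,-0.037,0,25],[0,-0.019,-0.037,0,25],[0,-0.017,-0.0345,0,25],[0,0,0,0,25],[0,0,0,0,25],[0,0,0,0,25]]
  ]
}}

```text
time: 29.55
position: [0.5181, 0.3093, 0.0956]
eef_rot: [[-0.001, 0.866, -0.5], [-0.001, -0.5, -0.866], [-1.0, -0.001, 0.001]]
wrist_force: [0.1, -0.3, -0.4]
width: 0.0446
```

```bash
python3 - <<'E'
from h import *
f=viewer.grab_frame("scene"); save(f,"s19.png",(180,80,440,290),3)
go((.5199,.3109),.066,60.1)
E
```

```text
t 29.6 pos [0.5183 0.3091 0.0957] zang -120.0 tilt [-1.e+00 -4.e-04  9.e-04] F [-0.6 -0.6 -0.6] w 0.0443 j [ 46.  27. -13.  -0. -50.  14.]
turn rad -0.0017
shift after turn [ 0.0297  0.0005 -0.0024] norm 0.03
```

View pics/s19.png

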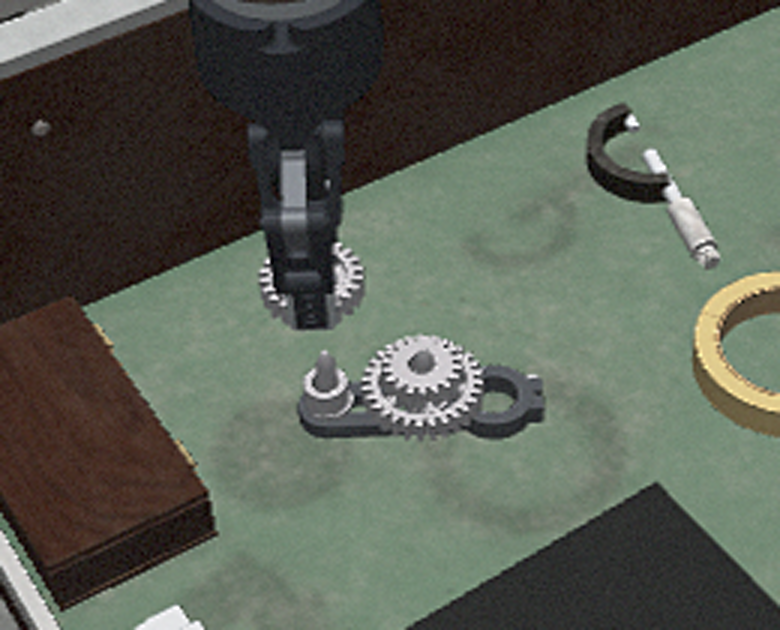

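Request:
{"method": "drive_tool", "body": {
  "series": [
    [[0.02,0.0005,-0.0019,0,25],[0.015,0,0,0,25],[0.005,0,0,0,25],[0.005,0,0,0,25],[0.005,0,0,0,25],[0,0,0,0,25],[0,0,0,0,25]]
  ]
}}

```text
time: 30.3
position: [0.5202, 0.312, 0.0461]
eef_rot: [[0.001, 0.867, -0.499], [0.0, -0.499, -0.867], [-1.0, 0.0, -0.001]]
wrist_force: [-0.3, 1.0, -0.9]
width: 0.0444
```

```bash
python3 - <<'E'
from h import *
f=viewer.grab_frame("scene"); save(f,"s20.png",(180,80,440,290),3)
go((.5199,.3109),.031,60.1)
E
```

```text
t 30.35 pos [0.5202 0.3121 0.0462] zang -119.92 tilt [-1.e+00  3.e-04 -9.e-04] F [ 0.6  0.3 -0.9] w 0.0442 j [ 46.  31. -15.   0. -44.  14.]
turn rad -0.0004
shift after turn [0.0152 0.0003 0.0012] norm 0.015
```

View pics/s20.png

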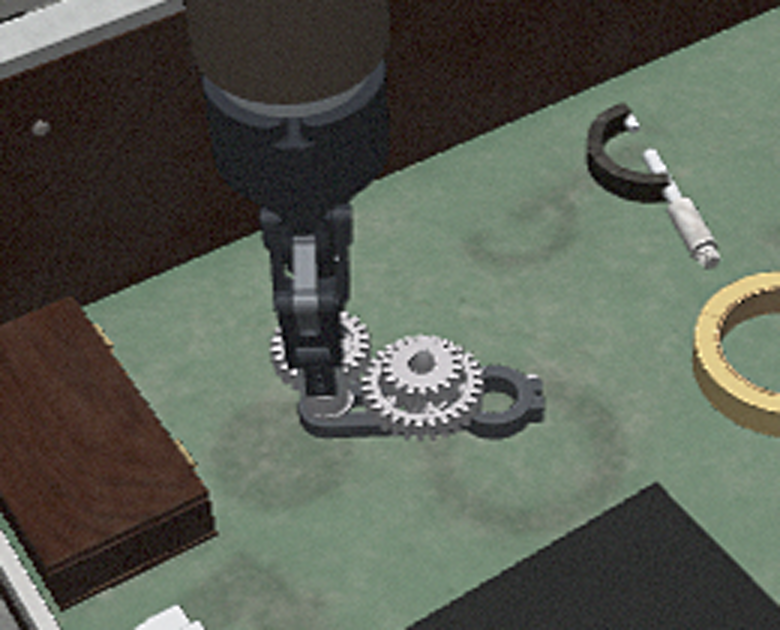

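Request:
{"method": "drive_tool", "body": {
  "series": [
    [[0.005,0.0003,0.001,0,25],[0.005,0,0,0,25],[0.0035,0,0,0,25],[0,0,0,0,25],[0,0,0,0,25]]
  ]
}}

```text
time: 30.85
position: [0.5201, 0.3111, 0.0319]
eef_rot: [[0.001, 0.867, -0.499], [0.0, -0.499, -0.867], [-1.0, 0.0, -0.001]]
wrist_force: [2.5, 1.1, -2.9]
width: 0.0443
```

```bash
python3 - <<'E'
from h import *
f=viewer.grab_frame("scene"); save(f,"s21.png",(180,80,440,290),3)
go((.5199,.3109),.0304,60.1)
E
```

```text
t 30.9 pos [0.5201 0.3111 0.032 ] zang -119.93 tilt [-1.e+00  3.e-04 -7.e-04] F [ 3.3  0.1 -2.7] w 0.0441 j [ 46.  32. -15.   0. -43.  14.]
turn rad -0.0005
shift after turn [ 0.0016 -0.0001  0.0003] norm 0.002
```

View pics/s21.png

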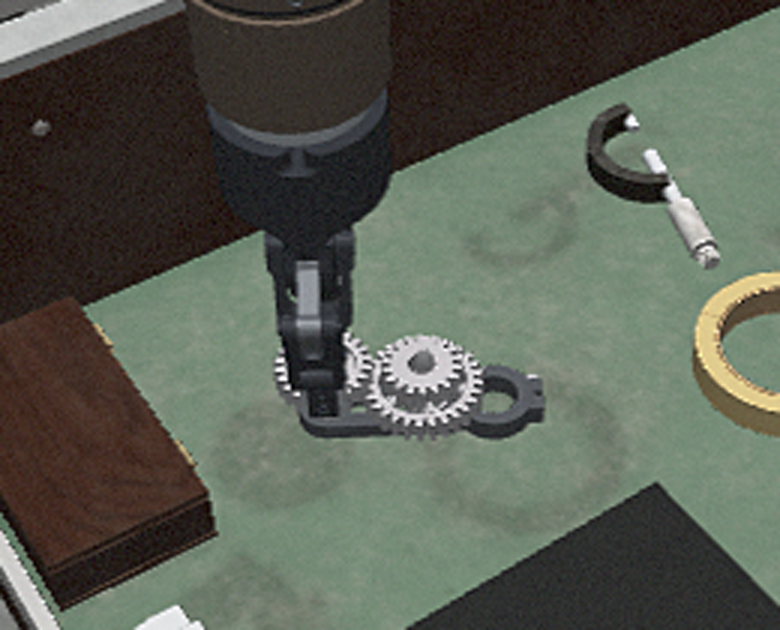

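Down the last 1.5 mm with a slight sideways easing (stud pushes toward +x), then release and lift.

Request:
{"method": "drive_tool", "body": {
  "series": [
    [[0.001,0.0007,-0.0003,0,25],[0.0006,0,0,0,25],[0,0,0,0,25],[0,0,0,0,25]]
  ]
}}

```text
time: 31.3
position: [0.5204, 0.3106, 0.0306]
eef_rot: [[-0.0, 0.867, -0.499], [-0.0, -0.499, -0.867], [-1.0, -0.0, 0.0]]
wrist_force: [0.9, 0.2, -1.6]
width: 0.0448
```

Request:
{"method": "drive_tool", "body": {
  "series": [
    [[0,0,0,0,78],[0,0,0,0,78],[0,0,0,0,78],[0,0,0,0,78],[-0.02,0,0,0,78],[-0.03,0,0,0,78],[-0.03,0,0,0,78],[-0.04,0,0,0,78],[0,0,0,0,78],[0,0,0,0,78]]
  ]
}}

```text
time: 32.3
position: [0.5207, 0.3111, 0.1518]
eef_rot: [[0.002, 0.867, -0.499], [0.002, -0.499, -0.867], [-1.0, 0.0, -0.003]]
wrist_force: [-0.1, -0.0, -1.0]
width: 0.0667
```

```bash
python3 - <<'E'
from h import *
f=viewer.grab_frame("scene"); save(f,"s22.png",(180,80,440,290),3)
st()
P=pts(f)
for n,c,a,b in(("M",PT["O"],.009,.023),("S",PT["I"],.008,.018),("L",PT["I"],.022,.029)):
    r=np.hypot(P[...,0]-c[0],P[...,1]-c[1])
    q=P[(f["depth"]>0)&(r>a)&(r<b)&(P[...,2]<.06)]; h,e=np.histogram(q[:,2],bins=np.arange(0,.06,.002)); print(n,h.tolist())
    k=e[h.argmax()]+.001; q=q[np.abs(q[:,2]-k)<.004]
    A=np.c_[q[:,:2]-c,np.ones(len(q))]; g=np.linalg.lstsq(A,q[:,2],rcond=None)[0]
    for _ in range(6):
        k=np.abs(A@g-q[:,2])<.0025; g=np.linalg.lstsq(A[k],q[k,2],rcond=None)[0]
    print("plane",np.round(g,4),k.sum())
E
```

```text
t 32.35 pos [0.52   0.3105 0.1504] zang -119.95 tilt [-1.e+00 -6.e-04  2.e-04] F [ 0.3  0.1 -0.2] w 0.0665 j [ 46.  24.  -9.  -0. -57.  14.]
M [62, 18, 22, 32, 47, 34, 12, 6, 4, 2, 1, 1, 1, 2, 8, 9, 13, 57, 114, 199, 99, 7, 0, 0, 0, 0, 0, 0, 0]
plane [-0.0043  0.0108  0.0391] 378
S [4, 0, 0, 0, 6, 4, 6, 6, 6, 7, 5, 3, 4, 2, 11, 9, 9, 30, 128, 92, 8, 0, 0, 0, 0, 0, 0, 0, 0]
plane [-0.0034  0.0158  0.0376] 246
L [63, 10, 6, 3, 4, 2, 7, 11, 14, 14, 24, 33, 122, 75, 9, 3, 1, 3, 10, 12, 3, 0, 0, 0, 0, 0, 0, 0, 0]
plane [-0.0133 -0.0039  0.0256] 216
```

View pics/s22.png

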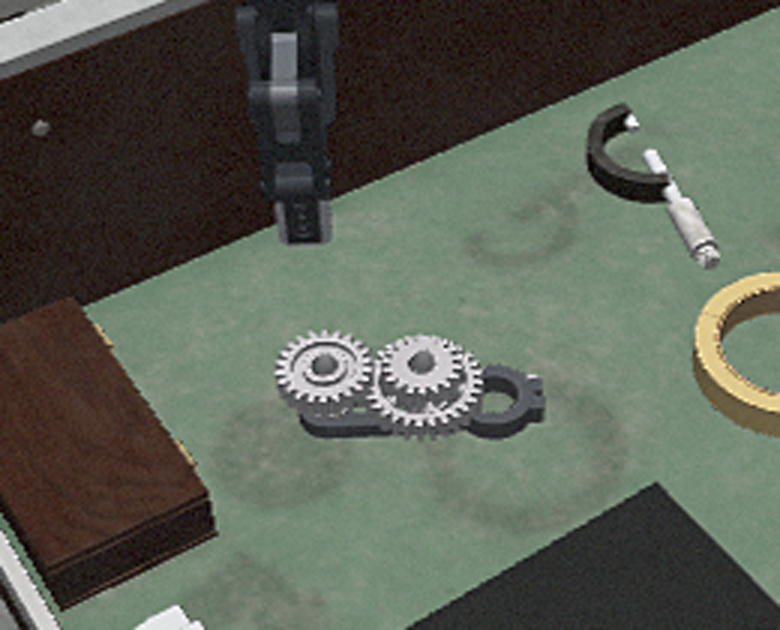

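```bash
python3 -c "
from h import *
print(bot.job_done()); st()"
```

```text
the job is handed in; nothing more can be done
None
the job is handed in; nothing more can be done
```

All four parts are on their studs in the order asked, and the job is handed in at about 32 s of the 96 s allowed. The largest wheel went on the inner stud, the smallest on top of it, then the collar on the outer stud and the middle wheel on the collar. Everything is released, and the gripper is about 0.1 m above the stacks.

My last checks came from the scene camera's depth and picture:

| Part | Measured top height | Expected |
|---|---|---|
| Largest wheel | 25.6 mm | 26 mm |
| Smallest wheel | 37.6 mm | 38 mm |
| Middle wheel | 39.1 mm | 40 mm |

- **Tilt:** the three wheels measured within about 0.02 rad of level.
- **Collar:** it was checked only before the middle wheel covered it. Its top read about 26–28 mm against 28 mm expected, with few depth points.
- **Forces:** the largest readings at rest were about 9 N while gripping and 5 N sideways against the stud while lowering, both well under the limits.
- **Disagreements:** all heights read slightly low, by 0.4–0.9 mm, which is within the camera's 2 mm calibration. Nothing failed or needed mending. `job_done` gives no verdict, so the final result is not confirmed.

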